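Nip up two glued frames in the twin-screw press

ROBOT

A 6-joint arm with a two-finger parallel gripper is mounted at the origin on the work surface. World frame = base frame: x ahead of the robot, y to its left, z up, the work surface at z = 0. Lengths are in m, angles in rad, forces in N, time in s.
With the tool pointing down it reaches from about 0.35 to 0.775 m from the base axis. Payload 5.5 kg.
Tool frame: the origin (TCP) lies between the finger pads; the fingertips stand 11 mm ahead of it and the grasp point (between the pads) lies 8 mm behind it (tips_ahead is the distance from the TCP to the fingertips, in m); z points along the fingers, y is the line along which they close (so a half turn about z gives the same grasp; the last joint's range is limited). The gripper opens to 85 mm and grips with 20 to 120 N. Pads are 22 mm wide; open, the fingers measure 114 mm over their backs; the gripper's body (76 mm by 85 mm) begins 54 mm behind the grasp point. The pads swing forward as they close: fully open they stand 13 mm farther back than shut.
Start: joints at [0.964, 0.313, 0.046, 1.304, 0, 1.431], TCP at [0.259, 0.514, 0.242] pointing down, gripper open.
Joint ranges: [-2.76, 2.76], [-0.86, 1.69], [-1.03, 1.26], [-2.2, 2.34], [-1.47, 1.5], [-3.14, 3.14]. Speed limits (rad/s): [2.57, 2.57, 3.14, 3.14, 3.14, 3.14].

INTERFACE

Orientations are given as a unit quaternion [w, x, y, z].
In Python, from workcell import * gives the robot as it stands. The module is installed in compiled form; this text tells all that it offers.
- The arm moves only by the tool jog_arm, never from a script. Its argument "moves" is a list of rows, each an object with "fingers": the closure, from 0 (fully open) to 1 (shut); "slide": the shift along the tool's x, y, z in mm, a list of three; "angular": the turn, a rotation vector about the tool's x, y, z in degrees, a list of three. A call has 1 to 10 rows; each row is the pose to reach, as a shift and turn from the pose commanded when the call began, along the tool's axes at that moment; what a row does not reach only later rows make up. A row lasts 1/12 s, in which the tool goes at most 41.7 mm and 7.16 degrees, less where a joint would pass 70% of its speed; a pose out of reach is approached as far as the arm can. A call with a gripper value outside its range is refused whole. The fingers move at their own pace and stop on an object; "squeeze" is the grip in N (left out, the last holds). Time passes only in rows, so rows that repeat a pose let the fingers close. It gives the time, the measured TCP pose, the force, the opening and the grip force at its end, in the units of the state.
- get_state(): the state, without advancing time (a new reading comes with each control period).
- read_camera(name): name is "scene" or "side" or "wrist"; returns a dict with "color" (384x512x3 uint8, red, green, blue), "fovy" (degrees; the focal length in pixels is half the picture's height over the tangent of half this angle, whatever the lens; pixels are square), "cx", "cy" (the principal point, pixels), "world_from_camera" (4x4, takes a point from camera to world coordinates); the wrist camera has in their place "tool_from_camera" (4x4, takes a point from camera to tool coordinates, whose origin is the TCP and whose axes are the flange's). Camera axes: x right, y down, z forward; pixel columns grow to the right and rows downward; lengths in m; the calibration is good to about 2 mm. A picture is of the moment at which its call begins: read the wrist's pose just before it. There is no depth.
- hand_in(): hands the job in; it is judged then, once.
Trained networks look in a picture, given as the dict that the camera call returned (one of the last four; its "shot" number tells which), for a name from the list of things; names that differ only in an ending like _2 or _b are one class to them, and where a whole thing is asked for, a point or a joint stands for the part that bears it (a point fixed in the world has none). Each returns a list of dicts, best first, with "p" (0 to 1); they miss things now and then, are a little off and sometimes report something else, mostly with a low value. They report only what shows in the picture. A call takes as long as a camera call.
- look_for(target, picture): "point" ([column, row] in pixels, amid what is visible of it).
- tip_of(target, picture): "point" ([column, row] in pixels: a listed point, or the origin of a listed thing).
The state is a dict: "clock": time; "joint_pos": joint angles; "qvel": joint speeds; "tau": joint torques, N m; "tcp_pos": TCP position; "orientation": TCP orientation; "wrist_force": force on the tool from outside, world axes, zero at the start; "ft_torque": the same for the moment, N m; "finger_gap": finger opening in m; "grip_force": force on a finger pad.
Only numpy, scipy, OpenCV 4.12 (cv2) and the standard library are available. Lean on these libraries where they do the work, as an engineer would, in place of code of your own. Each camera call takes 0.05 s, during which the arm holds its last target. There are 200 camera calls.

TASK

Two freshly glued picture frames lie under the platen of the twin-screw press. Bring the platen down on them with both T-handles, clockwise, working left and right in turn and never more than half a turn at a time so that the platen stays level, then nip both handles up until each has clearly stiffened against its frame, firm but not so hard that the soft wood bruises. Do not shift the frames or disturb the other things on the bench.

Things in the scene. Friction and masses are not known exactly. Their poses are not given: they have to be found in the camera images.
- press: Glue press fixed to the table, place and heading vary: green steel base 220 x 430 mm, top 40 mm up; two steel posts; green bridge bar, 50 x 430 mm, top 186 mm up, with a round nut to 202 mm about each screw. Origin on the table under the base's middle; x away from the robot, y left along the bridge. The two vertical screws stand at y = +125 mm (left) and -125 mm (right).
- platen: Wooden board, cork underneath, 130 x 360 x 28 mm, carried by the two screws under the bridge; origin at the middle of its underside, y to the left. Each screw lowers its own side; 1 mm of difference between the screws tilts it by 0.004 rad. It starts level, 84 mm above the table, 6 to 10 mm clear of the frames. More than 7.5 mm of difference (0.03 rad) racks it and spoils the job.
- handle_l (a joint): Turn of the left screw (rad): 0 at the start, grows clockwise seen from above, lowering its side 10 mm per turn; the cork meets its frame somewhere from 3.8 to 6.3. Running free takes up to 0.4 N m (7 N pushed 55 mm from the axis), then it stiffens over some 0.5 rad: 0.6 to 0.95 N m (11 to 17 N; 9 to 14 N held still) is a good nip, past 1.2 N m the wood bruises. Stays where left.
- handle_r (a joint): Turn of the right screw, the same in every way.
- hub_l (a point): Centre of the left T-handle, on the screw's axis, 255 mm above the table at the start and sinking with the screw. Hub 36 mm across, 34 mm high. Through it runs one straight level steel bar, 14 mm thick, with a black ball of 24 mm at each end, 83 mm from the axis; both halves are alike.
- end_l (a point): Centre of one of the two end balls of the left handle; the other lies opposite, across the hub.
- hub_r (a point): Centre of the right T-handle, as on the left.
- end_r (a point): Centre of one of the two end balls of the right handle.
- frame_l_mid (a point): Middle of the left glued frame (half-way up): pale pine, outside 152 x 140 mm, about 28 mm thick, rails 24 mm wide, lying loose under the left screw on a dark wooden packing board of 6 to 10 mm on the press base, so that its top is roughly 74 to 78 mm above the table.
- frame_r_mid (a point): Middle of the right glued frame, the same size, under the right screw.
- pencil: Flat carpenter's pencil, 175 x 12 x 8 mm, lying on the robot-side lip of the press base: a bystander.
- glue: White glue bottle, 68 mm across, 190 mm tall, standing on the bench; origin under its foot: a bystander.
- tape: Roll of paper tape, 104 mm across, 48 mm high, lying flat; origin under its middle: a bystander.
- mallet: Hammer lying on the bench: a bystander.
- square: Try square with a dark wooden stock, 120 x 180 mm, lying flat: a bystander.
- spring_clamp: Open wire spring clamp, 98 mm across, lying flat: a bystander.

How it is judged:
At the end, for the whole second after the job is handed in: The platen bears on each of the two frames with more than 100 N and lies level within 0.01 rad, and the frames lie within 15 mm of where they were (contact force between platen and frame_l above 100 N and contact force between platen and frame_r above 100 N and angle between platen's own z axis and vertical below 0.01 rad and distance of each of frame_l_mid, frame_r_mid from where it was at the start of the episode below 0.015 m); the robot touches nothing.
It fails at once if the platen is racked: tilted by more than 0.03 rad (one screw 7.5 mm ahead of the other) (angle between platen's own z axis and vertical above 0.03 rad).
It fails at once if a frame is bruised: pressed with more than 500 N (contact force between platen and frame_l above 500 N or contact force between platen and frame_r above 500 N).
It fails at once if a bystander is moved by more than 30 mm (distance of any of pencil, glue, tape, mallet, square, spring_clamp from where it was at the start of the episode above 0.03 m).
It also fails if it takes over 72 s, if anything falls off the work surface, if the arm or the gripper's body presses on something with over 40 N, if the wrist force passes 120 N, or if a joint passes its speed limit or range.

## Working session

There is one attempt and no reset: what is moved stays moved. The work goes in short steps, Python scripts to look and compute and a tool call to move; the robot and the scene stay as the last step left them, time stands still between calls to the robot, and variables do not carry over. Pictures are saved under pics/ and viewed, at most 10 in all, crops included, and the job is handed in when it is done.

Besides the shell and the picture viewer there is one more tool, called after "Call:" in YAML: its name, and indented under it one key for each argument. jog_arm: Moves the arm, as the interface text tells. Its arguments: {"type":"object","properties":{"moves":{"type":"array","items":{"type":"object","properties":{"fingers":{"type":"number"},"slide":{"type":"array","items":{"type":"number"}},"angular":{"type":"array","items":{"type":"number"}}}}},"squeeze":{"type":"number"}},"required":["moves"]}

```bash
mkdir -p pics
cat > h.py <<'E'
from workcell import *
import numpy as np, cv2
from scipy.spatial.transform import Rotation as R
def ray(p,px,T=None):
    T=np.array(p["world_from_camera"] if T is None else T); f=192/np.tan(np.radians(p["fovy"])/2)
    d=np.array([(px[0]-p["cx"])/f,(px[1]-p["cy"])/f,1.]); return T[:3,3],T[:3,:3]@d
def atz(p,px,z,T=None):
    o,d=ray(p,px,T); return o+d*(z-o[2])/d[2]
def proj(p,X,T=None):
    T=np.array(p["world_from_camera"] if T is None else T); f=192/np.tan(np.radians(p["fovy"])/2)
    c=T[:3,:3].T@(np.array(X)-T[:3,3]); return [p["cx"]+f*c[0]/c[2],p["cy"]+f*c[1]/c[2]]
def tri(a,b):
    A=np.zeros((3,3));B=np.zeros(3)
    for o,d in (a,b):
        d=d/np.linalg.norm(d);M=np.eye(3)-np.outer(d,d);A+=M;B+=M@o
    return np.linalg.solve(A,B)
def q2R(q): return R.from_quat([q[1],q[2],q[3],q[0]])
def wristT(p,s):
    T=np.eye(4);T[:3,:3]=q2R(s["orientation"]).as_matrix();T[:3,3]=s["tcp_pos"];return T@np.array(p["tool_from_camera"])
def save(p,n): cv2.imwrite("pics/"+n+".png",p["color"][:,:,::-1])
E
python3 - <<'E'
from h import *
np.set_printoptions(precision=4,suppress=True)
s=get_state();print(s)
P={n:read_camera(n) for n in("scene","side")}
a=np.hstack([P["scene"]["color"],P["side"]["color"]])
for n in P: save(P[n],n+"0"); print(n,np.array(P[n]["world_from_camera"])[:3,3],P[n]["fovy"])
for t in "hub_l hub_r end_l end_r glue tape mallet press".split():
    for n in P:
        for d in tip_of(t,P[n])[:3]:
            z={"h":.255,"e":.255}.get(t[0],0)
            print(t,n,np.round(d["point"],1),round(d["p"],2),atz(P[n],d["point"],z))
E
```

```text
{'clock': 0.0, 'joint_pos': array([0.9644, 0.314 , 0.045 , 1.3036, 0.    , 1.4312]), 'qvel': array([-0.0001,  0.0008,  0.0005, -0.0004,  0.0008, -0.0001]), 'tau': array([ -0.001 , -48.0628,  29.8534,   0.0193,  -0.0003,  -0.    ]), 'tcp_pos': array([0.2585, 0.5131, 0.2414]), 'orientation': array([-0.0003,  0.2313,  0.9729, -0.0009]), 'wrist_force': array([ 0.3165, -0.2608, -0.1126]), 'ft_torque': array([ 0.0355, -0.0435,  0.0314]), 'grip_force': 0.0, 'finger_gap': 0.0855228678745814}
scene [0.9364 0.7452 1.0436] 48.532190025145646
side [-0.1304 -0.8353  1.1891] 43.906171093933445
hub_l scene [270.  227.8] 0.91 [0.5515 0.2073 0.255 ]
hub_l scene [215.8 163.7] 0.86 [ 0.5455 -0.0686  0.255 ]
hub_l side [288.1 164.1] 0.83 [ 0.5553 -0.0543  0.255 ]
hub_l side [239.2 120.5] 0.56 [0.5648 0.2054 0.255 ]
hub_r scene [270.  227.8] 0.91 [0.5515 0.2073 0.255 ]
hub_r scene [215.8 163.7] 0.86 [ 0.5455 -0.0686  0.255 ]
hub_r side [288.1 164.1] 0.83 [ 0.5553 -0.0543  0.255 ]
hub_r side [239.2 120.5] 0.56 [0.5648 0.2054 0.255 ]
end_l scene [190.6 162.2] 0.87 [ 0.6013 -0.1135  0.255 ]
end_l scene [250
[... 209 characters left out ...]
 scene [250.5 245.7] 0.78 [0.6198 0.2267 0.255 ]
end_r side [311.3 167.8] 0.69 [ 0.598  -0.1078  0.255 ]
end_r side [247.6 111.9] 0.61 [0.614  0.2266 0.255 ]
glue scene [358.3 323.1] 0.84 [0.4186 0.4318 0.    ]
glue side [175.  158.3] 0.77 [0.4252 0.4469 0.    ]
tape scene [316.3 347.1] 0.59 [0.5524 0.4221 0.    ]
tape scene [219.7 164.9] 0.55 [ 0.4105 -0.3179  0.    ]
tape side [206.6 154.2] 0.71 [0.5329 0.3931 0.    ]
tape side [367.1 307. ] 0.41 [ 0.535  -0.4405  0.    ]
mallet scene [174.9 159.3] 0.69 [ 0.5344 -0.4387  0.    ]
mallet side [368.8 305.4] 0.87 [ 0.5425 -0.4398  0.    ]
press scene [242.7 250.8] 0.89 [0.5477 0.0623 0.    ]
press side [264.3 196.4] 0.97 [0.5704 0.0803 0.    ]
```

View pics/scene0.png

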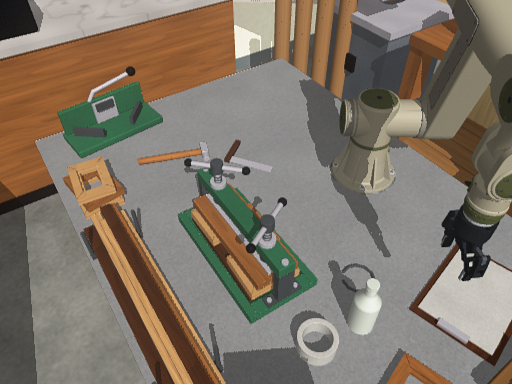

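View pics/side0.png

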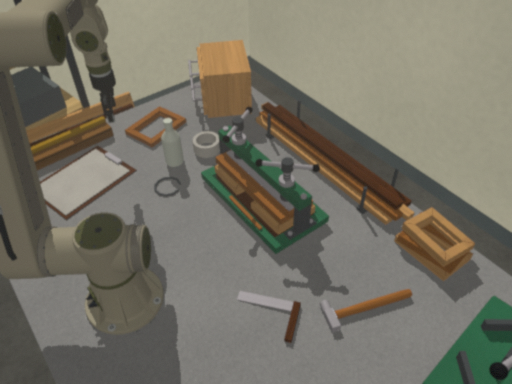

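The scene view shows the press in the middle, with the left hub at about (270,228), the right hub at (216,164), and clear bars on both handles. The side view shows the same hubs at (239,120) and (288,164). The bench around them is clear, with the glue, tape and clamp off to the left. My plan is to grip each hub from above, fingers across the bar, and turn with the last joint.

Run:
```python
from h import *
np.set_printoptions(precision=4,suppress=True)
P={n:read_camera(n) for n in("scene","side")}
D={}
for n in P:
    print(n,[ (np.round(d["point"],1),round(d["p"],2),atz(P[n],d["point"],.255)[:2]) for d in tip_of("end_l",P[n])+look_for("end_l",P[n])])
S,T=P["scene"],P["side"]
def t(a,b): return tri(ray(S,a),ray(T,b))
hl=t([270,227.8],[239.2,120.5]);hr=t([215.8,163.7],[288.1,164.1])
el=t([250.5,245.7],[247.6,111.9]);er=t([190.6,162.2],[311.3,167.8])
print(hl,hr,el,er,np.linalg.norm(hl-hr),hl-el,hr-er)
# image-based ball guess from pictures: left far balls scene (250,247),(283,202); right (188,163),(246,171)
print([atz(S,p,.255)[:2] for p in([250,247],[283,202],[188,163],[246,171])],[atz(T,p,.255)[:2] for p in([248,112],[232,132],[316,168],[261,162])])
```

```text
scene [(array([189.6, 159.1]), 0.96, array([ 0.5976, -0.127 ])), (array([251.7, 247.2]), 0.78, array([0.6199, 0.2319])), (array([220.1, 166. ]), 0.72, array([ 0.5403, -0.0535])), (array([265.7, 229.2]), 0.59, array([0.5626, 0.2052])), (array([365.5, 311.2]), 0.54, array([0.5149, 0.497 ]))]
side [(array([314.6, 167. ]), 0.92, array([ 0.6078, -0.111 ])), (array([248.8, 112. ]), 0.81, array([0.6168, 0.2236])), (array([237. , 121.8]), 0.72, array([0.5551, 0.2041])), (array([287.7, 165.8]), 0.55, array([ 0.5497, -0.0593]))]
[0.5579 0.2058 0.2577] [ 0.5495 -0.0607  0.2627] [0.6172 0.2271 0.2534] [ 0.5998 -0.1098  0.2563] 0.2667417894931487 [-0.0594 -0.0212  0.0043] [-0.0503  0.0491  0.0064]
[array([0.6228, 0.2293]), array([0.4755, 0.1552]), array([ 0.6089, -0.1145]), array([0.4914, 0.0039])] [array([0.6147, 0.2253]), array([0.5121, 0.1706]), array([ 0.6081, -0.1167]), array([0.4984, 0.0015])]
```

Call:
jog_arm:
  moves:
    - {"fingers": 0, "slide": [0, 0, -40]}
    - {"slide": [-5, -2, -80], "angular": [0, 0, -7]}
    - {"slide": [-40, -15, -100], "angular": [0, 0, -14]}
    - {"slide": [-80, -30, -110], "angular": [0, 0, -21]}
    - {"slide": [-118, -45, -115], "angular": [0, 0, -28]}
    - {"slide": [-156, -59, -120], "angular": [0, 0, -35]}
    - {"slide": [-194, -73, -125], "angular": [0, 0, -42]}
    - {"slide": [-232, -88, -130], "angular": [0, 0, -49]}
    - {"slide": [-270, -102, -135], "angular": [0, 0, -54]}
    - {"slide": [-308, -116, -139], "angular": [0, 0, -54]}

```text
schema error: expected keys fingers, slide, angular
```

Run:
```python
from h import *
s=get_state();print(s["clock"],s["tcp_pos"],R.from_quat(np.roll(s["orientation"],-1)).as_matrix().round(3))
g=np.array([.553,.193,.38])-s["tcp_pos"];print(q2R(s["orientation"]).inv().apply(g)*1000)
```

```text
1.2 [0.25879724 0.51350762 0.24232108] [[-0.893  0.45   0.   ]
 [ 0.45   0.893  0.   ]
 [-0.     0.    -1.   ]]
[-406.96789588 -153.81330207 -137.67527852]
```

Call:
jog_arm:
  moves:
    - {"fingers": 0, "slide": [0, 0, -40], "angular": [0, 0, 0]}
    - {"fingers": 0, "slide": [-5, -2, -80], "angular": [0, 0, -7]}
    - {"fingers": 0, "slide": [-40, -15, -100], "angular": [0, 0, -14]}
    - {"fingers": 0, "slide": [-80, -30, -110], "angular": [0, 0, -21]}
    - {"fingers": 0, "slide": [-118, -45, -115], "angular": [0, 0, -28]}
    - {"fingers": 0, "slide": [-156, -59, -120], "angular": [0, 0, -35]}
    - {"fingers": 0, "slide": [-194, -73, -125], "angular": [0, 0, -42]}
    - {"fingers": 0, "slide": [-232, -88, -130], "angular": [0, 0, -49]}
    - {"fingers": 0, "slide": [-270, -102, -135], "angular": [0, 0, -54]}
    - {"fingers": 0, "slide": [-308, -116, -138], "angular": [0, 0, -54]}

```text
clock: 2.03
tcp_pos: [0.4684, 0.2851, 0.3791]
orientation: [0.0, -0.238, 0.971, 0.0]
wrist_force: [0.6, 1.0, 0.6]
finger_gap: 0.0853
grip_force: 0.0
```

Run:
```python
from h import *
s=get_state();print(s["clock"],s["tcp_pos"],s["joint_pos"],q2R(s["orientation"]).as_matrix().round(3))
g=np.array([.553,.193,.38])-s["tcp_pos"];print(q2R(s["orientation"]).inv().apply(g)*1000)
p=read_camera("wrist");save(p,"w1");T=wristT(p,s);print(np.array(p["tool_from_camera"]).round(3))
for t in("hub_l","end_l"):
  for d in tip_of(t,p): print(t,np.round(d["point"],1),round(d["p"],2),atz(p,d["point"],.255,T))
```

```text
2.0333 [0.46841411 0.28514055 0.37914402] [ 4.00246338e-01  2.64859843e-01  3.12958044e-01  1.61793162e+00
  3.08273919e-04 -8.11059988e-02] [[-0.886 -0.463  0.001]
 [-0.463  0.886  0.001]
 [-0.001  0.    -1.   ]]
[ -32.31611537 -120.83181886   -0.85185664]
[[ 0.001 -0.964 -0.266  0.068]
 [ 1.     0.001  0.001  0.   ]
 [-0.001 -0.266  0.964 -0.131]
 [ 0.     0.     0.     1.   ]]
hub_l [136.1 214.5] 0.69 [0.55057239 0.19392808 0.255     ]
```

View pics/w1.png

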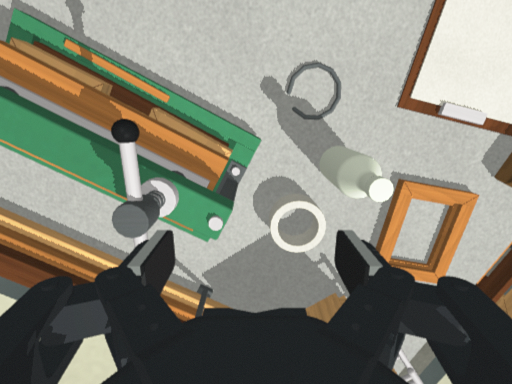

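The wrist view shows the left hub at (136,214) with a bar running up to its ball at (125,131). The computed hub position agrees with the overview. I'll move over it.

Call:
jog_arm:
  moves:
    - {"fingers": 0, "slide": [-10, -40, 10], "angular": [0, 0, 0]}
    - {"fingers": 0, "slide": [-20, -80, 25], "angular": [0, 0, 0]}
    - {"fingers": 0, "slide": [-30, -119, 40], "angular": [0, 0, 0]}
    - {"fingers": 0, "slide": [-30, -119, 40], "angular": [0, 0, 0]}

```text
clock: 2.52
tcp_pos: [0.551, 0.1911, 0.3348]
orientation: [-0.002, -0.234, 0.972, -0.001]
wrist_force: [-0.9, 0.1, -1.1]
finger_gap: 0.0854
grip_force: 0.0
```

```bash
cat > look.py <<'E'
from h import *
import sys
np.set_printoptions(precision=4,suppress=True)
z=float(sys.argv[1]); s=get_state();p=read_camera("wrist");save(p,sys.argv[2]);T=wristT(p,s)
Rm=q2R(s["orientation"]);M=Rm.as_matrix()
print(s["clock"],s["tcp_pos"],"yhead",np.degrees(np.arctan2(M[1,1],M[0,1])),"j1,j6",np.degrees(s["joint_pos"][[0,5]]),"down",M[:,2])
for t in("hub_l","end_l"):
  for d in tip_of(t,p):
    X=atz(p,d["point"],z,T);print(t,np.round(d["point"],1),round(d["p"],2),X,"tool mm",Rm.inv().apply(X-s["tcp_pos"])*1000)
E
python3 look.py .255 w2
```

```text
2.5167 [0.551  0.1911 0.3348] yhead 117.03225308132635 j1,j6 [ 11.2933 -15.7387] down [-0.003  -0.0023 -1.    ]
hub_l [254.4 199.2] 0.6 [0.5505 0.1913 0.255 ] tool mm [ 0.0509  0.4087 79.7541]
end_l [261.7 287.6] 0.65 [0.6219 0.2352 0.255 ] tool mm [-83.5268   7.0587  79.4376]
end_l [174.9 125.7] 0.45 [0.5258 0.1105 0.255 ] tool mm [ 58.795  -60.3017  80.0137]
```

View pics/w2.png

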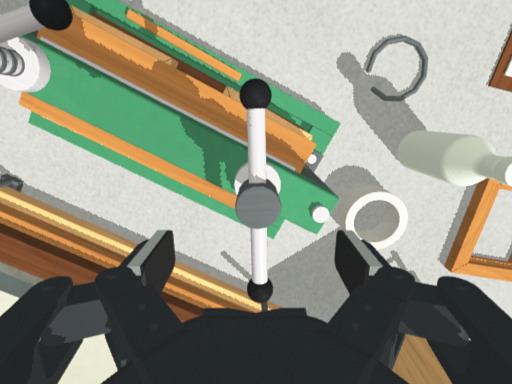

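The wrist view shows the left hub top at (258,203), in line with the fingers. The balls are at (256,94) and (260,290), so the bar is square to the closing line.

Run:
```python
from h import *
s=get_state();p=read_camera("wrist");T=wristT(p,s);Rm=q2R(s["orientation"])
for q,z in(([256,94],.255),([260,290],.255),([258,203],.272)):
    X=atz(p,q,z,T);print(X,Rm.inv().apply(X-s["tcp_pos"])*1000)
print(s["tcp_pos"],s["ft_torque"])
```

```text
[0.47450432 0.15875381 0.255     ] [81.94459736  1.55012674 83.15811928]
[0.62427555 0.24041504 0.255     ] [-88.59361664   5.62973804  82.93675304]
[0.54542564 0.19704933 0.272     ] [ 1.3829143   3.16798602 66.05319013]
[0.54821504 0.19484225 0.33804787] [-0.01702797 -0.02056362 -0.02495451]
```

```bash
python3 look.py .255 w3
python3 - <<'E'
import cv2,numpy as np
im=cv2.imread("pics/w3.png");g=cv2.cvtColor(im,cv2.COLOR_BGR2GRAY)
n,l,st,c=cv2.connectedComponentsWithStats((g[:320,150:350]<28).astype(np.uint8))
for i in range(1,n):
    if st[i,4]>150: print(st[i],c[i]+[150,0])
E
```

```text
2.7167 [0.548  0.1955 0.3388] yhead 117.3041083634773 j1,j6 [ 11.7075 -15.5967] down [-0.0004  0.0006 -1.    ]
hub_l [249.4 198.8] 0.85 [0.5505 0.1926 0.255 ] tool mm [-0.9031 -3.7665 83.8151]
end_l [256.9 284.8] 0.6 [0.6211 0.2364 0.255 ] tool mm [-83.7041   2.7724  83.8124]
```

Call:
jog_arm:
  moves:
    - {"fingers": 0, "slide": [0, -3, 30], "angular": [0, 0, 0]}
    - {"fingers": 0, "slide": [0, -3, 65], "angular": [0, 0, 0]}
    - {"fingers": 0.2, "slide": [0, -3, 89], "angular": [0, 0, 0]}
    - {"fingers": 1, "slide": [0, -3, 89], "angular": [0, 0, 0]}
    - {"fingers": 1, "slide": [0, -3, 89], "angular": [0, 0, 0]}
    - {"fingers": 1, "slide": [0, -3, 89], "angular": [0, 0, 0]}
    - {"fingers": 1, "slide": [0, -3, 89], "angular": [0, 0, 0]}
    - {"fingers": 1, "slide": [0, -3, 89], "angular": [0, 0, 0]}
  squeeze: 90

```text
clock: 3.53
tcp_pos: [0.5505, 0.1931, 0.2523]
orientation: [0.002, -0.236, 0.972, 0.001]
wrist_force: [-4.7, 5.0, 3.6]
finger_gap: 0.034
grip_force: 89.6
```

```bash
cat > st.py <<'E'
from h import *
np.set_printoptions(precision=3,suppress=True)
s=get_state();M=q2R(s["orientation"]).as_matrix()
print(s["clock"],"tcp",s["tcp_pos"],"yhead %.1f"%np.degrees(np.arctan2(M[1,1],M[0,1])),"j1 j6",np.degrees(s["joint_pos"][[0,5]]),"F",s["wrist_force"],"M",s["ft_torque"],"tau6",s["tau"][5],"gap",s["finger_gap"],s["grip_force"])
E
python3 st.py
```

```text
3.5333 tcp [0.551 0.193 0.252] yhead 117.3 j1 j6 [ 11.387 -15.941] F [-4.74   4.967  3.636] M [ 0.667  0.691 -0.007] tau6 0.003616695830714889 gap 0.0339988198206696 89.59202885627747
```

Call:
jog_arm:
  moves:
    - {"fingers": 1, "slide": [0, 0, 0], "angular": [0, 0, 5]}
    - {"fingers": 1, "slide": [0, 0, 0.4], "angular": [0, 0, 12]}
    - {"fingers": 1, "slide": [0, 0, 0.6], "angular": [0, 0, 19]}
    - {"fingers": 1, "slide": [0, 0, 0.8], "angular": [0, 0, 26]}
    - {"fingers": 1, "slide": [0, 0, 1], "angular": [0, 0, 33]}
    - {"fingers": 1, "slide": [0, 0, 1.2], "angular": [0, 0, 40]}
    - {"fingers": 1, "slide": [0, 0, 1.4], "angular": [0, 0, 47]}
    - {"fingers": 1, "slide": [0, 0, 1.6], "angular": [0, 0, 54]}
    - {"fingers": 1, "slide": [0, 0, 1.8], "angular": [0, 0, 60]}
    - {"fingers": 1, "slide": [0, 0, 1.8], "angular": [0, 0, 60]}

```text
clock: 4.37
tcp_pos: [0.5504, 0.1942, 0.2507]
orientation: [0.001, 0.283, 0.959, 0.003]
wrist_force: [-3.9, 8.8, 4.5]
finger_gap: 0.034
grip_force: 90.2
```

```bash
python3 st.py; python3 look.py .253 w4
```

```text
4.3667 tcp [0.55  0.194 0.251] yhead 57.1 j1 j6 [11.438 44.322] F [-3.877  8.77   4.521] M [ 1.169  0.999 -0.391] tau6 0.4977763630449772 gap 0.03404591703485927 90.17614960670471
4.3667 [0.5504 0.1942 0.2507] yhead 57.11628048114118 j1,j6 [11.4376 44.3217] down [ 0.0031  0.0047 -1.    ]
hub_l [254.6 247.1] 0.87 [0.5504 0.1943 0.253 ] tool mm [ 0.101   0.0793 -2.3432]
```

View pics/w4.png

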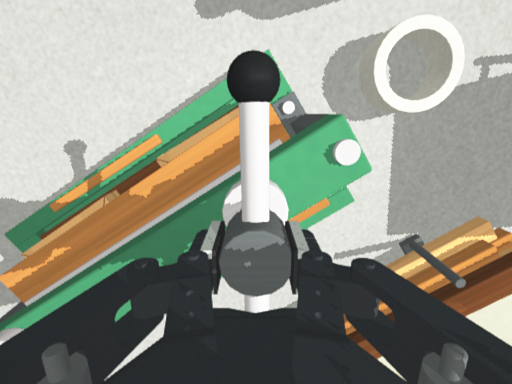

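The wrist view shows the bar still vertical, with its ball at (253,78) and the hub at (254,250) held between the pads, so there's no slip. Next I'll finish the half turn.

Call:
jog_arm:
  moves:
    - {"fingers": 1, "slide": [0, 0, 0.2], "angular": [0, 0, 7]}
    - {"fingers": 1, "slide": [0, 0, 0.4], "angular": [0, 0, 14]}
    - {"fingers": 1, "slide": [0, 0, 0.6], "angular": [0, 0, 21]}
    - {"fingers": 1, "slide": [0, 0, 0.8], "angular": [0, 0, 28]}
    - {"fingers": 1, "slide": [0, 0, 1], "angular": [0, 0, 35]}
    - {"fingers": 1, "slide": [0, 0, 1.2], "angular": [0, 0, 42]}
    - {"fingers": 1, "slide": [0, 0, 1.4], "angular": [0, 0, 49]}
    - {"fingers": 1, "slide": [0, 0, 1.6], "angular": [0, 0, 56]}
    - {"fingers": 1, "slide": [0, 0, 1.8], "angular": [0, 0, 63]}
    - {"fingers": 1, "slide": [0, 0, 2], "angular": [0, 0, 70]}

```text
clock: 5.35
tcp_pos: [0.5516, 0.1949, 0.2487]
orientation: [-0.001, 0.782, 0.623, 0.004]
wrist_force: [0.4, 9.9, 2.7]
finger_gap: 0.0338
grip_force: 90.0
```

Call:
jog_arm:
  moves:
    - {"fingers": 1, "slide": [0, 0, 0.2], "angular": [0, 0, 7]}
    - {"fingers": 1, "slide": [0, 0, 0.4], "angular": [0, 0, 14]}
    - {"fingers": 1, "slide": [0, 0, 0.6], "angular": [0, 0, 21]}
    - {"fingers": 1, "slide": [0, 0, 0.8], "angular": [0, 0, 28]}
    - {"fingers": 1, "slide": [0, 0, 1], "angular": [0, 0, 35]}
    - {"fingers": 1, "slide": [0, 0, 1.2], "angular": [0, 0, 40]}
    - {"fingers": 1, "slide": [0, 0, 1.2], "angular": [0, 0, 40]}

```text
clock: 5.93
tcp_pos: [0.5524, 0.1946, 0.2476]
orientation: [-0.002, 0.948, 0.318, 0.004]
wrist_force: [2.1, 8.6, 1.6]
finger_gap: 0.0343
grip_force: 90.0
```

```bash
python3 st.py
```

```text
5.9333 tcp [0.552 0.195 0.248] yhead -52.9 j1 j6 [ 11.416 154.28 ] F [2.082 8.621 1.622] M [ 1.857  0.057 -0.433] tau6 0.4129517264664173 gap 0.034326277894510954 89.9985408782959
```

Call:
jog_arm:
  moves:
    - {"fingers": 0, "slide": [0, 0, 0], "angular": [0, 0, 0]}
    - {"fingers": 0, "slide": [0, 0, 0], "angular": [0, 0, 0]}
    - {"fingers": 0, "slide": [0, 0, -40], "angular": [0, 0, 0]}
    - {"fingers": 0, "slide": [-22, 29, -60], "angular": [0, 0, -7]}
    - {"fingers": 0, "slide": [-44, 57, -75], "angular": [0, 0, -14]}
    - {"fingers": 0, "slide": [-66, 86, -85], "angular": [0, 0, -21]}
    - {"fingers": 0, "slide": [-87, 114, -85], "angular": [0, 0, -28]}
    - {"fingers": 0, "slide": [-109, 143, -85], "angular": [0, 0, -35]}
    - {"fingers": 0, "slide": [-131, 172, -85], "angular": [0, 0, -42]}
    - {"fingers": 0, "slide": [-152, 200, -85], "angular": [0, 0, -49]}

```text
clock: 6.77
tcp_pos: [0.5503, -0.0601, 0.3309]
orientation: [0.001, 0.735, 0.678, 0.0]
wrist_force: [0.7, -0.5, 0.3]
finger_gap: 0.0853
grip_force: 0.0
```

Call:
jog_arm:
  moves:
    - {"fingers": 0, "slide": [0, 0, 0], "angular": [0, 0, -7]}
    - {"fingers": 0, "slide": [0, 0, 0], "angular": [0, 0, -14]}
    - {"fingers": 0, "slide": [0, 0, 0], "angular": [0, 0, -21]}
    - {"fingers": 0, "slide": [0, 0, 0], "angular": [0, 0, -28]}
    - {"fingers": 0, "slide": [0, 0, 0], "angular": [0, 0, -35]}
    - {"fingers": 0, "slide": [0, 0, 0], "angular": [0, 0, -42]}
    - {"fingers": 0, "slide": [0, 0, 0], "angular": [0, 0, -49]}
    - {"fingers": 0, "slide": [0, 0, 0], "angular": [0, 0, -49]}
    - {"fingers": 0, "slide": [0, 0, 0], "angular": [0, 0, -49]}
    - {"fingers": 0, "slide": [0, 0, 0], "angular": [0, 0, -49]}

```text
clock: 7.6
tcp_pos: [0.5505, -0.0582, 0.33]
orientation: [0.0, 0.391, 0.92, -0.0]
wrist_force: [-0.6, 0.6, 0.0]
finger_gap: 0.0855
grip_force: 0.0
```

```bash
python3 st.py; python3 look.py .255 w5
```

```text
7.6 tcp [ 0.55  -0.058  0.33 ] yhead 43.9 j1 j6 [-14.335  31.726] F [-0.632  0.631  0.01 ] M [-0.002  0.036 -0.01 ] tau6 -0.001456239006074611 gap 0.08554045099951008 0.0
7.6 [ 0.5505 -0.0582  0.33  ] yhead 43.93884223066825 j1,j6 [-14.3353  31.7259] down [ 0.0008 -0.0004 -1.    ]
hub_l [257.2 198.7] 0.68 [ 0.5506 -0.0551  0.255 ] tool mm [ 2.1773  2.1383 74.9794]
end_l [253.3 287. ] 0.8 [ 0.605  -0.1162  0.255 ] tool mm [-79.5303  -1.0122  75.0465]
end_l [309.  102.5] 0.36 [0.5265 0.0238 0.255 ] tool mm [75.7216 39.618  74.9295]
```

View pics/w5.png

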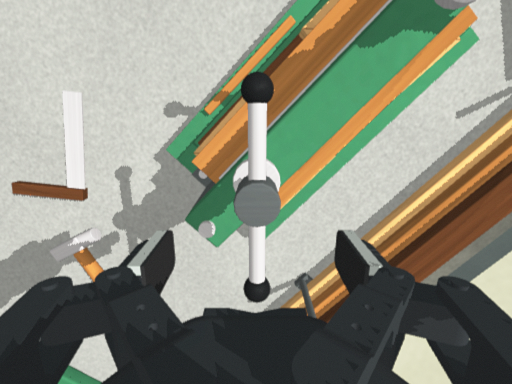

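The wrist view shows the right hub at (257,203), bar vertical, balls at (257,88) and (257,290). It's aligned, so I'll go down, grip, and turn 140°.

Call:
jog_arm:
  moves:
    - {"fingers": 0, "slide": [0, 1, 30], "angular": [0, 0, 0]}
    - {"fingers": 0, "slide": [0, 1, 60], "angular": [0, 0, 0]}
    - {"fingers": 0.2, "slide": [0, 1, 80], "angular": [0, 0, 0]}
    - {"fingers": 1, "slide": [0, 1, 80], "angular": [0, 0, 0]}
    - {"fingers": 1, "slide": [0, 1, 80], "angular": [0, 0, 0]}
    - {"fingers": 1, "slide": [0, 1, 80], "angular": [0, 0, 0]}
    - {"fingers": 1, "slide": [0, 1, 80], "angular": [0, 0, 0]}

```text
clock: 8.33
tcp_pos: [0.552, -0.0573, 0.2515]
orientation: [0.001, 0.39, 0.921, 0.0]
wrist_force: [-0.4, 0.1, 1.5]
finger_gap: 0.0341
grip_force: 89.8
```

Call:
jog_arm:
  moves:
    - {"fingers": 1, "slide": [0, 0, 0.2], "angular": [0, 0, 7]}
    - {"fingers": 1, "slide": [0, 0, 0.4], "angular": [0, 0, 14]}
    - {"fingers": 1, "slide": [0, 0, 0.6], "angular": [0, 0, 21]}
    - {"fingers": 1, "slide": [0, 0, 0.8], "angular": [0, 0, 28]}
    - {"fingers": 1, "slide": [0, 0, 1], "angular": [0, 0, 35]}
    - {"fingers": 1, "slide": [0, 0, 1.2], "angular": [0, 0, 42]}
    - {"fingers": 1, "slide": [0, 0, 1.4], "angular": [0, 0, 49]}
    - {"fingers": 1, "slide": [0, 0, 1.6], "angular": [0, 0, 56]}
    - {"fingers": 1, "slide": [0, 0, 1.8], "angular": [0, 0, 63]}
    - {"fingers": 1, "slide": [0, 0, 2], "angular": [0, 0, 70]}

```text
clock: 9.17
tcp_pos: [0.5502, -0.0575, 0.2495]
orientation: [0.0, 0.849, 0.528, -0.0]
wrist_force: [-5.3, -0.4, 5.6]
finger_gap: 0.0339
grip_force: 90.4
```

```bash
python3 st.py
```

```text
9.1667 tcp [ 0.55  -0.057  0.25 ] yhead -26.2 j1 j6 [-14.242 101.955] F [-5.325 -0.415  5.56 ] M [0.006 1.411 0.415] tau6 -1.1365306377410889 gap 0.033916643867982814 90.38666725158691
```

Call:
jog_arm:
  moves:
    - {"fingers": 1, "slide": [0, 0, 0.2], "angular": [0, 0, 7]}
    - {"fingers": 1, "slide": [0, 0, 0.4], "angular": [0, 0, 14]}
    - {"fingers": 1, "slide": [0, 0, 0.6], "angular": [0, 0, 21]}
    - {"fingers": 1, "slide": [0, 0, 0.8], "angular": [0, 0, 28]}
    - {"fingers": 1, "slide": [0, 0, 1], "angular": [0, 0, 35]}
    - {"fingers": 1, "slide": [0, 0, 1.2], "angular": [0, 0, 42]}
    - {"fingers": 1, "slide": [0, 0, 1.4], "angular": [0, 0, 49]}
    - {"fingers": 1, "slide": [0, 0, 1.6], "angular": [0, 0, 56]}
    - {"fingers": 1, "slide": [0, 0, 1.8], "angular": [0, 0, 63]}
    - {"fingers": 1, "slide": [0, 0, 2], "angular": [0, 0, 68]}

```text
clock: 10.0
tcp_pos: [0.5493, -0.056, 0.2476]
orientation: [-0.001, 0.999, -0.036, -0.001]
wrist_force: [-9.3, 5.0, 8.2]
finger_gap: 0.0342
grip_force: 90.9
```

Call:
jog_arm:
  moves:
    - {"fingers": 1, "slide": [0, 0, 0], "angular": [0, 0, 2]}
    - {"fingers": 1, "slide": [0, 0, 0], "angular": [0, 0, 2]}

```text
clock: 10.17
tcp_pos: [0.5494, -0.056, 0.2476]
orientation: [-0.001, 0.999, -0.052, -0.001]
wrist_force: [-8.8, 5.2, 7.0]
finger_gap: 0.034
grip_force: 90.9
```

```bash
python3 st.py;python3 look.py .25 w6
```

```text
10.1667 tcp [ 0.549 -0.056  0.248] yhead -95.9 j1 j6 [-14.184 171.731] F [-8.76   5.175  7.007] M [ 0.867  1.741 -0.055] tau6 0.3535043075680733 gap 0.03403904282231873 90.8719539642334
10.1667 [ 0.5494 -0.056   0.2476] yhead -95.91507957767958 j1,j6 [-14.1836 171.7314] down [-0.0014  0.0017 -1.    ]
hub_l [253.7 242.7] 0.71 [ 0.5513 -0.0557  0.25  ] tool mm [ 1.8883 -0.4251 -2.4083]
```

View pics/w6.png

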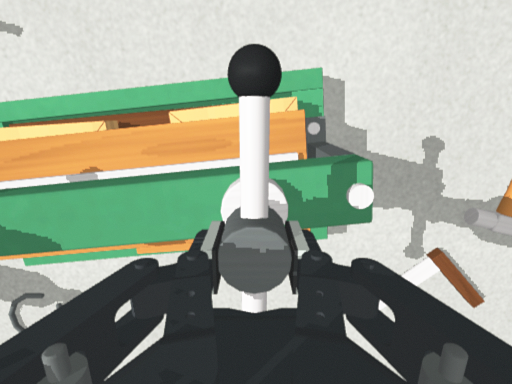

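The wrist view shows the bar still vertical (ball at 254,72; hub at 254,250), so the turn held without slipping. The arcs traced by the tool put the hub axes at (0.551,-0.056) and (0.551,0.194), 250 mm apart as the task states. Back to the left handle.

Call:
jog_arm:
  moves:
    - {"fingers": 0, "slide": [0, 0, 0], "angular": [0, 0, 0]}
    - {"fingers": 0, "slide": [0, 0, 0], "angular": [0, 0, 0]}
    - {"fingers": 0, "slide": [0, 0, -40], "angular": [0, 0, 0]}
    - {"fingers": 0, "slide": [-3, -36, -60], "angular": [0, 0, -7]}
    - {"fingers": 0, "slide": [-7, -72, -75], "angular": [0, 0, -14]}
    - {"fingers": 0, "slide": [-10, -108, -80], "angular": [0, 0, -21]}
    - {"fingers": 0, "slide": [-14, -144, -80], "angular": [0, 0, -28]}
    - {"fingers": 0, "slide": [-17, -180, -80], "angular": [0, 0, -35]}
    - {"fingers": 0, "slide": [-20, -215, -80], "angular": [0, 0, -42]}
    - {"fingers": 0, "slide": [-24, -249, -80], "angular": [0, 0, -49]}

```text
clock: 11.15
tcp_pos: [0.5536, 0.1948, 0.3267]
orientation: [0.0, 0.929, 0.37, 0.002]
wrist_force: [0.5, -1.2, -0.3]
finger_gap: 0.0852
grip_force: 0.0
```

Call:
jog_arm:
  moves:
    - {"fingers": 0, "slide": [0, 0, 0], "angular": [0, 0, -7]}
    - {"fingers": 0, "slide": [0, 0, 0], "angular": [0, 0, -14]}
    - {"fingers": 0, "slide": [0, 0, 0], "angular": [0, 0, -21]}
    - {"fingers": 0, "slide": [0, 0, 0], "angular": [0, 0, -28]}
    - {"fingers": 0, "slide": [0, 0, 0], "angular": [0, 0, -35]}
    - {"fingers": 0, "slide": [0, 0, 0], "angular": [0, 0, -42]}
    - {"fingers": 0, "slide": [0, 0, 0], "angular": [0, 0, -49]}
    - {"fingers": 0, "slide": [0, 0, 0], "angular": [0, 0, -56]}
    - {"fingers": 0, "slide": [0, 0, 0], "angular": [0, 0, -63]}
    - {"fingers": 0, "slide": [0, 0, 0], "angular": [0, 0, -70]}

```text
clock: 11.98
tcp_pos: [0.5537, 0.1929, 0.3265]
orientation: [0.001, 0.549, 0.836, 0.001]
wrist_force: [0.5, 0.1, 0.5]
finger_gap: 0.085
grip_force: 0.0
```

Call:
jog_arm:
  moves:
    - {"fingers": 0, "slide": [0, 0, 0], "angular": [0, 0, -7]}
    - {"fingers": 0, "slide": [0, 0, 0], "angular": [0, 0, -14]}
    - {"fingers": 0, "slide": [0, 0, 0], "angular": [0, 0, -21]}
    - {"fingers": 0, "slide": [0, 0, 0], "angular": [0, 0, -28]}
    - {"fingers": 0, "slide": [0, 0, 0], "angular": [0, 0, -35]}
    - {"fingers": 0, "slide": [0, 0, 0], "angular": [0, 0, -42]}
    - {"fingers": 0, "slide": [0, 0, 0], "angular": [0, 0, -49]}
    - {"fingers": 0, "slide": [0, 0, 0], "angular": [0, 0, -56]}
    - {"fingers": 0, "slide": [0, 0, 0], "angular": [0, 0, -63]}
    - {"fingers": 0, "slide": [0, 0, 0], "angular": [0, 0, -70]}

```text
clock: 12.82
tcp_pos: [0.5537, 0.1929, 0.3265]
orientation: [0.001, -0.03, 1.0, 0.0]
wrist_force: [0.6, 0.3, 0.1]
finger_gap: 0.0852
grip_force: 0.0
```

Call:
jog_arm:
  moves:
    - {"fingers": 0, "slide": [0, 0, 0], "angular": [0, 0, -7]}
    - {"fingers": 0, "slide": [0, 0, 0], "angular": [0, 0, -14]}
    - {"fingers": 0, "slide": [0, 0, 0], "angular": [0, 0, -21]}
    - {"fingers": 0, "slide": [0, 0, 0], "angular": [0, 0, -27]}
    - {"fingers": 0, "slide": [0, 0, 0], "angular": [0, 0, -27]}
    - {"fingers": 0, "slide": [0, 0, 0], "angular": [0, 0, -27]}

```text
clock: 13.32
tcp_pos: [0.5534, 0.1929, 0.3262]
orientation: [0.001, -0.258, 0.966, -0.0]
wrist_force: [-0.2, 0.4, 0.5]
finger_gap: 0.0853
grip_force: 0.0
```

```bash
python3 st.py;python3 look.py .25 w7
```

```text
13.3167 tcp [0.553 0.193 0.326] yhead 119.9 j1 j6 [ 11.375 -18.565] F [-0.175  0.447  0.495] M [-0.022 -0.047  0.016] tau6 -0.19658729899674654 gap 0.08528736991250876 0.0
13.3167 [0.5534 0.1929 0.3262] yhead 119.93977433801626 j1,j6 [ 11.3749 -18.5649] down [ 0.0018  0.0003 -1.    ]
hub_l [255.8 196.8] 0.58 [0.5499 0.1927 0.25  ] tool mm [ 3.2178  1.5431 76.1579]
hub_l [240.3  91.9] 0.32 [0.4866 0.143  0.25  ] tool mm [82.8844 -9.8699 76.0276]
end_l [239.   93.2] 0.94 [0.4879 0.1426 0.25  ] tool mm [ 81.9925 -10.8256  76.0298]
```

Call:
jog_arm:
  moves:
    - {"fingers": 0, "slide": [1, 2, 30], "angular": [0, 0, 0]}
    - {"fingers": 0, "slide": [1, 2, 60], "angular": [0, 0, 0]}
    - {"fingers": 0.2, "slide": [1, 2, 80], "angular": [0, 0, 0]}
    - {"fingers": 1, "slide": [1, 2, 80], "angular": [0, 0, 0]}
    - {"fingers": 1, "slide": [1, 2, 80], "angular": [0, 0, 0]}
    - {"fingers": 1, "slide": [1, 2, 80], "angular": [0, 0, 0]}
    - {"fingers": 1, "slide": [1, 2, 80], "angular": [0, 0, 0]}

```text
clock: 14.05
tcp_pos: [0.5517, 0.1943, 0.2476]
orientation: [0.002, -0.26, 0.966, -0.0]
wrist_force: [-1.6, -1.6, 2.2]
finger_gap: 0.0339
grip_force: 89.9
```

Call:
jog_arm:
  moves:
    - {"fingers": 1, "slide": [0, 0, 0.2], "angular": [0, 0, 7]}
    - {"fingers": 1, "slide": [0, 0, 0.4], "angular": [0, 0, 14]}
    - {"fingers": 1, "slide": [0, 0, 0.6], "angular": [0, 0, 21]}
    - {"fingers": 1, "slide": [0, 0, 0.8], "angular": [0, 0, 28]}
    - {"fingers": 1, "slide": [0, 0, 1], "angular": [0, 0, 35]}
    - {"fingers": 1, "slide": [0, 0, 1.2], "angular": [0, 0, 40]}
    - {"fingers": 1, "slide": [0, 0, 1.2], "angular": [0, 0, 45]}
    - {"fingers": 1, "slide": [0, 0, 1.2], "angular": [0, 0, 45]}
    - {"fingers": 1, "slide": [0, 0, 1.2], "angular": [0, 0, 45]}
    - {"fingers": 1, "slide": [0, 0, 1.2], "angular": [0, 0, 45]}

```text
clock: 14.88
tcp_pos: [0.5518, 0.1941, 0.2463]
orientation: [0.002, 0.129, 0.992, 0.0]
wrist_force: [-1.3, -1.2, 6.3]
finger_gap: 0.0339
grip_force: 90.7
```

```bash
python3 st.py
```

```text
14.8833 tcp [0.552 0.194 0.246] yhead 75.2 j1 j6 [11.528 26.33 ] F [-1.308 -1.207  6.282] M [-0.375  0.33  -0.415] tau6 -0.4463145509362221 gap 0.03391957142222699 90.72395324707031
```

Call:
jog_arm:
  moves:
    - {"fingers": 1, "slide": [0, 0, 0.1], "angular": [0, 0, 4]}
    - {"fingers": 1, "slide": [0, 0, 0.2], "angular": [0, 0, 8]}
    - {"fingers": 1, "slide": [0, 0, 0.3], "angular": [0, 0, 12]}
    - {"fingers": 1, "slide": [0, 0, 0.4], "angular": [0, 0, 16]}
    - {"fingers": 1, "slide": [0, 0, 0.4], "angular": [0, 0, 16]}
    - {"fingers": 1, "slide": [0, 0, 0.4], "angular": [0, 0, 16]}

```text
clock: 15.38
tcp_pos: [0.5517, 0.194, 0.2458]
orientation: [0.002, 0.266, 0.964, 0.001]
wrist_force: [-2.2, -0.7, 6.8]
finger_gap: 0.0342
grip_force: 90.9
```

```bash
python3 st.py
```

```text
15.3833 tcp [0.552 0.194 0.246] yhead 59.2 j1 j6 [11.528 42.329] F [-2.178 -0.719  6.759] M [-0.479  0.407 -0.393] tau6 -0.35713923163712025 gap 0.03420284487205397 90.9053885936737
```

Call:
jog_arm:
  moves:
    - {"fingers": 1, "slide": [0, 0, 0.1], "angular": [0, 0, 4]}
    - {"fingers": 1, "slide": [0, 0, 0.2], "angular": [0, 0, 8]}
    - {"fingers": 1, "slide": [0, 0, 0.3], "angular": [0, 0, 12]}
    - {"fingers": 1, "slide": [0, 0, 0.4], "angular": [0, 0, 16]}
    - {"fingers": 1, "slide": [0, 0, 0.4], "angular": [0, 0, 16]}
    - {"fingers": 1, "slide": [0, 0, 0.4], "angular": [0, 0, 16]}

```text
clock: 15.88
tcp_pos: [0.5516, 0.194, 0.2454]
orientation: [0.001, 0.397, 0.918, 0.001]
wrist_force: [0.1, -1.3, 6.0]
finger_gap: 0.0344
grip_force: 90.9
```

```bash
python3 st.py
```

```text
15.8833 tcp [0.552 0.194 0.245] yhead 43.2 j1 j6 [11.53  58.327] F [ 0.098 -1.263  5.968] M [-0.443  0.477 -0.401] tau6 -0.36165017634630203 gap 0.03435643556664121 90.91038465499878
```

Call:
jog_arm:
  moves:
    - {"fingers": 1, "slide": [0, 0, 0.1], "angular": [0, 0, 4]}
    - {"fingers": 1, "slide": [0, 0, 0.2], "angular": [0, 0, 8]}
    - {"fingers": 1, "slide": [0, 0, 0.3], "angular": [0, 0, 12]}
    - {"fingers": 1, "slide": [0, 0, 0.4], "angular": [0, 0, 16]}
    - {"fingers": 1, "slide": [0, 0, 0.4], "angular": [0, 0, 16]}
    - {"fingers": 1, "slide": [0, 0, 0.4], "angular": [0, 0, 16]}

```text
clock: 16.38
tcp_pos: [0.5516, 0.194, 0.2449]
orientation: [0.001, 0.521, 0.854, 0.001]
wrist_force: [-0.3, -0.6, 5.4]
finger_gap: 0.0341
grip_force: 90.9
```

```bash
python3 st.py
```

```text
16.3833 tcp [0.552 0.194 0.245] yhead 27.2 j1 j6 [11.527 74.33 ] F [-0.32  -0.614  5.415] M [-0.454  0.583 -0.39 ] tau6 -0.3652223199605942 gap 0.03414419797571968 90.91017007827759
```

Call:
jog_arm:
  moves:
    - {"fingers": 1, "slide": [0, 0, 0.1], "angular": [0, 0, 4]}
    - {"fingers": 1, "slide": [0, 0, 0.2], "angular": [0, 0, 8]}
    - {"fingers": 1, "slide": [0, 0, 0.3], "angular": [0, 0, 12]}
    - {"fingers": 1, "slide": [0, 0, 0.4], "angular": [0, 0, 16]}
    - {"fingers": 1, "slide": [0, 0, 0.4], "angular": [0, 0, 16]}
    - {"fingers": 1, "slide": [0, 0, 0.4], "angular": [0, 0, 16]}

```text
clock: 16.88
tcp_pos: [0.5515, 0.194, 0.2445]
orientation: [0.001, 0.635, 0.773, 0.001]
wrist_force: [-1.3, -0.5, 5.9]
finger_gap: 0.0337
grip_force: 90.9
```

```bash
python3 st.py
```

```text
16.8833 tcp [0.552 0.194 0.245] yhead 11.2 j1 j6 [11.528 90.329] F [-1.265 -0.492  5.853] M [-0.319  0.546 -0.369] tau6 -0.3669132571667433 gap 0.03370585226701802 90.90161204338074
```

Call:
jog_arm:
  moves:
    - {"fingers": 1, "slide": [0, 0, 0.1], "angular": [0, 0, 4]}
    - {"fingers": 1, "slide": [0, 0, 0.2], "angular": [0, 0, 8]}
    - {"fingers": 1, "slide": [0, 0, 0.3], "angular": [0, 0, 12]}
    - {"fingers": 1, "slide": [0, 0, 0.4], "angular": [0, 0, 16]}
    - {"fingers": 1, "slide": [0, 0, 0.4], "angular": [0, 0, 16]}
    - {"fingers": 1, "slide": [0, 0, 0.4], "angular": [0, 0, 16]}

```text
clock: 17.38
tcp_pos: [0.5514, 0.1941, 0.2441]
orientation: [0.001, 0.736, 0.677, 0.001]
wrist_force: [-1.0, -1.5, 6.1]
finger_gap: 0.0336
grip_force: 90.9
```

```bash
python3 st.py
```

```text
17.3833 tcp [0.551 0.194 0.244] yhead -4.8 j1 j6 [ 11.527 106.33 ] F [-0.972 -1.524  6.129] M [-0.273  0.581 -0.39 ] tau6 -0.3658767230808735 gap 0.03360108281599038 90.88151693344116
```

Call:
jog_arm:
  moves:
    - {"fingers": 0, "slide": [0, 0, 0], "angular": [0, 0, 0]}
    - {"fingers": 0, "slide": [0, 0, 0], "angular": [0, 0, 0]}
    - {"fingers": 0, "slide": [0, 0, -40], "angular": [0, 0, 0]}
    - {"fingers": 0, "slide": [-36, 3, -60], "angular": [0, 0, -7]}
    - {"fingers": 0, "slide": [-72, 6, -75], "angular": [0, 0, -14]}
    - {"fingers": 0, "slide": [-108, 9, -80], "angular": [0, 0, -21]}
    - {"fingers": 0, "slide": [-144, 12, -80], "angular": [0, 0, -28]}
    - {"fingers": 0, "slide": [-180, 15, -80], "angular": [0, 0, -35]}
    - {"fingers": 0, "slide": [-215, 18, -80], "angular": [0, 0, -42]}
    - {"fingers": 0, "slide": [-249, 21, -80], "angular": [0, 0, -49]}

```text
clock: 18.22
tcp_pos: [0.5507, -0.0562, 0.3225]
orientation: [0.0, 0.395, 0.919, 0.0]
wrist_force: [1.7, -0.2, 1.0]
finger_gap: 0.0854
grip_force: 0.0
```

Call:
jog_arm:
  moves:
    - {"fingers": 0, "slide": [0, 0, 0], "angular": [0, 0, -7]}
    - {"fingers": 0, "slide": [0, 0, 0], "angular": [0, 0, -14]}
    - {"fingers": 0, "slide": [0, 0, 0], "angular": [0, 0, -21]}
    - {"fingers": 0, "slide": [0, 0, 0], "angular": [0, 0, -28]}
    - {"fingers": 0, "slide": [0, 0, 0], "angular": [0, 0, -35]}
    - {"fingers": 0, "slide": [0, 0, 0], "angular": [0, 0, -40]}
    - {"fingers": 0, "slide": [0, 0, 0], "angular": [0, 0, -40]}
    - {"fingers": 0, "slide": [0, 0, 0], "angular": [0, 0, -40]}

```text
clock: 18.88
tcp_pos: [0.5508, -0.0545, 0.3223]
orientation: [0.0, 0.061, 0.998, 0.0]
wrist_force: [-1.1, -0.3, -0.4]
finger_gap: 0.0853
grip_force: 0.0
```

```bash
python3 st.py;python3 look.py .25 w8
```

```text
18.8833 tcp [ 0.551 -0.055  0.322] yhead 83.0 j1 j6 [-13.972  -6.979] F [-1.12  -0.298 -0.402] M [0.02  0.035 0.004] tau6 -0.17475517932325602 gap 0.08530708381424003 0.0
18.8833 [ 0.5508 -0.0545  0.3223] yhead 83.00721560579922 j1,j6 [-13.9719  -6.9791] down [ 0.0003  0.0002 -1.    ]
hub_l [254.4 203. ] 0.77 [ 0.5514 -0.0544  0.25  ] tool mm [-0.5419  0.193  72.2559]
end_l [250.9  93.4] 0.68 [ 0.4694 -0.0469  0.25  ] tool mm [81.772  -2.3662 72.2347]
end_l [324.7 147.7] 0.3 [0.5143 0.0033 0.25  ] tool mm [43.2481 52.9681 72.2586]
```

Call:
jog_arm:
  moves:
    - {"fingers": 0, "slide": [0, -1.5, 30], "angular": [0, 0, 0]}
    - {"fingers": 0, "slide": [0, -1.5, 60], "angular": [0, 0, 0]}
    - {"fingers": 0.2, "slide": [0, -1.5, 75], "angular": [0, 0, 0]}
    - {"fingers": 1, "slide": [0, -1.5, 75], "angular": [0, 0, 0]}
    - {"fingers": 1, "slide": [0, -1.5, 75], "angular": [0, 0, 0]}
    - {"fingers": 1, "slide": [0, -1.5, 75], "angular": [0, 0, 0]}
    - {"fingers": 1, "slide": [0, -1.5, 75], "angular": [0, 0, 0]}

```text
clock: 19.62
tcp_pos: [0.5513, -0.056, 0.2492]
orientation: [0.001, 0.06, 0.998, 0.0]
wrist_force: [-1.2, 1.2, 2.6]
finger_gap: 0.0337
grip_force: 89.6
```

Call:
jog_arm:
  moves:
    - {"fingers": 1, "slide": [0, 0, 0.2], "angular": [0, 0, 7]}
    - {"fingers": 1, "slide": [0, 0, 0.4], "angular": [0, 0, 14]}
    - {"fingers": 1, "slide": [0, 0, 0.6], "angular": [0, 0, 21]}
    - {"fingers": 1, "slide": [0, 0, 0.8], "angular": [0, 0, 28]}
    - {"fingers": 1, "slide": [0, 0, 1], "angular": [0, 0, 35]}
    - {"fingers": 1, "slide": [0, 0, 1.2], "angular": [0, 0, 42]}
    - {"fingers": 1, "slide": [0, 0, 1.4], "angular": [0, 0, 49]}
    - {"fingers": 1, "slide": [0, 0, 1.6], "angular": [0, 0, 56]}
    - {"fingers": 1, "slide": [0, 0, 1.8], "angular": [0, 0, 63]}
    - {"fingers": 1, "slide": [0, 0, 2], "angular": [0, 0, 68]}

```text
clock: 20.45
tcp_pos: [0.5509, -0.0563, 0.2473]
orientation: [0.001, 0.61, 0.792, 0.0]
wrist_force: [-3.8, -0.3, 4.2]
finger_gap: 0.0342
grip_force: 90.4
```

Call:
jog_arm:
  moves:
    - {"fingers": 1, "slide": [0, 0, 0.1], "angular": [0, 0, 4]}
    - {"fingers": 1, "slide": [0, 0, 0.2], "angular": [0, 0, 8]}
    - {"fingers": 1, "slide": [0, 0, 0.2], "angular": [0, 0, 8]}
    - {"fingers": 1, "slide": [0, 0, 0.2], "angular": [0, 0, 8]}

```text
clock: 20.78
tcp_pos: [0.5508, -0.0563, 0.247]
orientation: [0.001, 0.662, 0.75, 0.0]
wrist_force: [-3.0, 0.4, 6.3]
finger_gap: 0.0336
grip_force: 90.7
```

```bash
python3 st.py
```

```text
20.7833 tcp [ 0.551 -0.056  0.247] yhead 7.2 j1 j6 [-14.136  68.708] F [-2.954  0.392  6.302] M [ 0.001  0.897 -0.436] tau6 -0.34792061895132065 gap 0.03360576629945337 90.69577217102051
```

Call:
jog_arm:
  moves:
    - {"fingers": 1, "slide": [0, 0, 0.1], "angular": [0, 0, 4]}
    - {"fingers": 1, "slide": [0, 0, 0.2], "angular": [0, 0, 8]}
    - {"fingers": 1, "slide": [0, 0, 0.3], "angular": [0, 0, 12]}
    - {"fingers": 1, "slide": [0, 0, 0.3], "angular": [0, 0, 12]}
    - {"fingers": 1, "slide": [0, 0, 0.3], "angular": [0, 0, 12]}

```text
clock: 21.2
tcp_pos: [0.5507, -0.0563, 0.2467]
orientation: [0.001, 0.736, 0.677, 0.0]
wrist_force: [-3.6, -0.3, 6.4]
finger_gap: 0.0339
grip_force: 90.7
```

```bash
python3 st.py
```

```text
21.2 tcp [ 0.551 -0.056  0.247] yhead -4.8 j1 j6 [-14.138  80.694] F [-3.563 -0.26   6.444] M [-0.033  0.871 -0.309] tau6 -0.28431275859475136 gap 0.0338566714532186 90.69615483283997
```

Call:
jog_arm:
  moves:
    - {"fingers": 1, "slide": [0, 0, 0.1], "angular": [0, 0, 4]}
    - {"fingers": 1, "slide": [0, 0, 0.2], "angular": [0, 0, 8]}
    - {"fingers": 1, "slide": [0, 0, 0.3], "angular": [0, 0, 12]}
    - {"fingers": 1, "slide": [0, 0, 0.4], "angular": [0, 0, 16]}
    - {"fingers": 1, "slide": [0, 0, 0.4], "angular": [0, 0, 16]}
    - {"fingers": 1, "slide": [0, 0, 0.4], "angular": [0, 0, 16]}

```text
clock: 21.7
tcp_pos: [0.5506, -0.0562, 0.2463]
orientation: [0.001, 0.823, 0.568, 0.001]
wrist_force: [-2.9, -0.1, 6.5]
finger_gap: 0.0339
grip_force: 90.7
```

```bash
python3 st.py
```

```text
21.7 tcp [ 0.551 -0.056  0.246] yhead -20.8 j1 j6 [-14.136  96.698] F [-2.946 -0.073  6.458] M [ 0.065  0.961 -0.312] tau6 -0.284264562651515 gap 0.03393944861006941 90.69697737693787
```

Call:
jog_arm:
  moves:
    - {"fingers": 1, "slide": [0, 0, 0.1], "angular": [0, 0, 4]}
    - {"fingers": 1, "slide": [0, 0, 0.2], "angular": [0, 0, 8]}
    - {"fingers": 1, "slide": [0, 0, 0.3], "angular": [0, 0, 12]}
    - {"fingers": 1, "slide": [0, 0, 0.4], "angular": [0, 0, 16]}
    - {"fingers": 1, "slide": [0, 0, 0.4], "angular": [0, 0, 16]}
    - {"fingers": 1, "slide": [0, 0, 0.4], "angular": [0, 0, 16]}

```text
clock: 22.2
tcp_pos: [0.5505, -0.0562, 0.2458]
orientation: [0.001, 0.894, 0.448, 0.001]
wrist_force: [-3.4, -0.1, 6.3]
finger_gap: 0.0339
grip_force: 90.7
```

```bash
python3 st.py
```

```text
22.2 tcp [ 0.551 -0.056  0.246] yhead -36.8 j1 j6 [-14.136 112.694] F [-3.445 -0.084  6.34 ] M [ 0.147  0.989 -0.3  ] tau6 -0.2825300954282284 gap 0.03385960301430431 90.68618416786194
```

Call:
jog_arm:
  moves:
    - {"fingers": 1, "slide": [0, 0, 0.1], "angular": [0, 0, 4]}
    - {"fingers": 1, "slide": [0, 0, 0.2], "angular": [0, 0, 8]}
    - {"fingers": 1, "slide": [0, 0, 0.3], "angular": [0, 0, 12]}
    - {"fingers": 1, "slide": [0, 0, 0.4], "angular": [0, 0, 16]}
    - {"fingers": 1, "slide": [0, 0, 0.4], "angular": [0, 0, 16]}
    - {"fingers": 1, "slide": [0, 0, 0.4], "angular": [0, 0, 16]}

```text
clock: 22.7
tcp_pos: [0.5504, -0.0561, 0.2454]
orientation: [0.0, 0.948, 0.319, 0.001]
wrist_force: [-2.9, 0.8, 6.1]
finger_gap: 0.0337
grip_force: 90.7
```

```bash
python3 st.py
```

```text
22.7 tcp [ 0.55  -0.056  0.245] yhead -52.8 j1 j6 [-14.135 128.695] F [-2.938  0.816  6.126] M [ 0.212  0.977 -0.306] tau6 -0.28008596040308475 gap 0.03368317209240915 90.66688656806946
```

Call:
jog_arm:
  moves:
    - {"fingers": 1, "slide": [0, 0, 0.1], "angular": [0, 0, 4]}
    - {"fingers": 1, "slide": [0, 0, 0.2], "angular": [0, 0, 8]}
    - {"fingers": 1, "slide": [0, 0, 0.3], "angular": [0, 0, 12]}
    - {"fingers": 1, "slide": [0, 0, 0.4], "angular": [0, 0, 16]}
    - {"fingers": 1, "slide": [0, 0, 0.4], "angular": [0, 0, 16]}
    - {"fingers": 1, "slide": [0, 0, 0.4], "angular": [0, 0, 16]}

```text
clock: 23.2
tcp_pos: [0.5504, -0.056, 0.2449]
orientation: [0.0, 0.983, 0.184, 0.001]
wrist_force: [-3.4, 0.6, 6.2]
finger_gap: 0.0338
grip_force: 90.6
```

```bash
python3 st.py
```

```text
23.2 tcp [ 0.55  -0.056  0.245] yhead -68.8 j1 j6 [-14.129 144.694] F [-3.38   0.551  6.152] M [ 0.226  0.88  -0.268] tau6 -0.2780854795128107 gap 0.03382106894286016 90.6432044506073
```

Call:
jog_arm:
  moves:
    - {"fingers": 1, "slide": [0, 0, 0.1], "angular": [0, 0, 4]}
    - {"fingers": 1, "slide": [0, 0, 0.2], "angular": [0, 0, 8]}
    - {"fingers": 1, "slide": [0, 0, 0.3], "angular": [0, 0, 12]}
    - {"fingers": 1, "slide": [0, 0, 0.4], "angular": [0, 0, 16]}
    - {"fingers": 1, "slide": [0, 0, 0.4], "angular": [0, 0, 16]}
    - {"fingers": 1, "slide": [0, 0, 0.4], "angular": [0, 0, 16]}

```text
clock: 23.7
tcp_pos: [0.5504, -0.0559, 0.2445]
orientation: [-0.0, 0.999, 0.045, 0.001]
wrist_force: [-3.5, 0.8, 5.3]
finger_gap: 0.034
grip_force: 90.6
```

```bash
python3 st.py
```

```text
23.7 tcp [ 0.55  -0.056  0.244] yhead -84.8 j1 j6 [-14.125 160.695] F [-3.5    0.846  5.277] M [ 0.289  0.873 -0.336] tau6 -0.2772447746247053 gap 0.03400241132616568 90.61696887016296
```

Call:
jog_arm:
  moves:
    - {"fingers": 0, "slide": [0, 0, 0], "angular": [0, 0, 0]}
    - {"fingers": 0, "slide": [0, 0, 0], "angular": [0, 0, 0]}
    - {"fingers": 0, "slide": [0, 0, -40], "angular": [0, 0, 0]}
    - {"fingers": 0, "slide": [3, -36, -60], "angular": [0, 0, -7]}
    - {"fingers": 0, "slide": [7, -72, -75], "angular": [0, 0, -14]}
    - {"fingers": 0, "slide": [10, -108, -80], "angular": [0, 0, -21]}
    - {"fingers": 0, "slide": [14, -144, -80], "angular": [0, 0, -28]}
    - {"fingers": 0, "slide": [17, -180, -80], "angular": [0, 0, -35]}
    - {"fingers": 0, "slide": [20, -215, -80], "angular": [0, 0, -42]}
    - {"fingers": 0, "slide": [24, -249, -80], "angular": [0, 0, -49]}

```text
clock: 24.53
tcp_pos: [0.5524, 0.1961, 0.3233]
orientation: [0.0, 0.889, 0.458, 0.001]
wrist_force: [1.0, 0.3, 0.9]
finger_gap: 0.0856
grip_force: 0.0
```

Call:
jog_arm:
  moves:
    - {"fingers": 0, "slide": [0, 0, 0], "angular": [0, 0, -7]}
    - {"fingers": 0, "slide": [0, 0, 0], "angular": [0, 0, -14]}
    - {"fingers": 0, "slide": [0, 0, 0], "angular": [0, 0, -21]}
    - {"fingers": 0, "slide": [0, 0, 0], "angular": [0, 0, -28]}
    - {"fingers": 0, "slide": [0, 0, 0], "angular": [0, 0, -35]}
    - {"fingers": 0, "slide": [0, 0, 0], "angular": [0, 0, -42]}
    - {"fingers": 0, "slide": [0, 0, 0], "angular": [0, 0, -49]}
    - {"fingers": 0, "slide": [0, 0, 0], "angular": [0, 0, -56]}
    - {"fingers": 0, "slide": [0, 0, 0], "angular": [0, 0, -63]}
    - {"fingers": 0, "slide": [0, 0, 0], "angular": [0, 0, -70]}

```text
clock: 25.37
tcp_pos: [0.5528, 0.1942, 0.323]
orientation: [0.0, 0.466, 0.885, 0.0]
wrist_force: [0.1, 0.7, -0.3]
finger_gap: 0.0855
grip_force: 0.0
```

Call:
jog_arm:
  moves:
    - {"fingers": 0, "slide": [0, 0, 0], "angular": [0, 0, -7]}
    - {"fingers": 0, "slide": [0, 0, 0], "angular": [0, 0, -14]}
    - {"fingers": 0, "slide": [0, 0, 0], "angular": [0, 0, -21]}
    - {"fingers": 0, "slide": [0, 0, 0], "angular": [0, 0, -28]}
    - {"fingers": 0, "slide": [0, 0, 0], "angular": [0, 0, -35]}
    - {"fingers": 0, "slide": [0, 0, 0], "angular": [0, 0, -42]}
    - {"fingers": 0, "slide": [0, 0, 0], "angular": [0, 0, -49]}
    - {"fingers": 0, "slide": [0, 0, 0], "angular": [0, 0, -56]}
    - {"fingers": 0, "slide": [0, 0, 0], "angular": [0, 0, -63]}
    - {"fingers": 0, "slide": [0, 0, 0], "angular": [0, 0, -70]}

```text
clock: 26.2
tcp_pos: [0.5528, 0.1942, 0.323]
orientation: [0.001, -0.126, 0.992, 0.0]
wrist_force: [0.4, 0.5, 0.2]
finger_gap: 0.0854
grip_force: 0.0
```

Call:
jog_arm:
  moves:
    - {"fingers": 0, "slide": [0, 0, 0], "angular": [0, 0, -7]}
    - {"fingers": 0, "slide": [0, 0, 0], "angular": [0, 0, -14]}
    - {"fingers": 0, "slide": [0, 0, 0], "angular": [0, 0, -21]}
    - {"fingers": 0, "slide": [0, 0, 0], "angular": [0, 0, -28]}
    - {"fingers": 0, "slide": [0, 0, 0], "angular": [0, 0, -35]}
    - {"fingers": 0, "slide": [0, 0, 0], "angular": [0, 0, -42]}
    - {"fingers": 0, "slide": [0, 0, 0], "angular": [0, 0, -49]}
    - {"fingers": 0, "slide": [0, 0, 0], "angular": [0, 0, -56]}
    - {"fingers": 0, "slide": [0, 0, 0], "angular": [0, 0, -56]}
    - {"fingers": 0, "slide": [0, 0, 0], "angular": [0, 0, -56]}

```text
clock: 27.03
tcp_pos: [0.5526, 0.1941, 0.3229]
orientation: [0.0, -0.573, 0.819, -0.0]
wrist_force: [0.3, 0.7, 0.5]
finger_gap: 0.0856
grip_force: 0.0
```

```bash
python3 st.py;python3 look.py .247 w9
```

```text
27.0333 tcp [0.553 0.194 0.323] yhead 159.9 j1 j6 [ 11.503 -58.439] F [0.302 0.652 0.475] M [ 0.03   0.028 -0.008] tau6 -0.23501445539295673 gap 0.08560518817940435 0.0
27.0333 [0.5526 0.1941 0.3229] yhead 159.942585933816 j1,j6 [ 11.5035 -58.4391] down [ 0.0008  0.0003 -1.    ]
hub_l [253.8 198.6] 0.71 [0.5522 0.1928 0.247 ] tool mm [ 1.4641  0.0073 75.9185]
end_l [291.7 283.1] 0.85 [0.5475 0.2778 0.247 ] tool mm [-76.7933  33.4871  75.9387]
```

Call:
jog_arm:
  moves:
    - {"fingers": 0, "slide": [0.5, 1, 30], "angular": [0, 0, 0]}
    - {"fingers": 0, "slide": [0.5, 1, 60], "angular": [0, 0, 0]}
    - {"fingers": 0.2, "slide": [0.5, 1, 80], "angular": [0, 0, 0]}
    - {"fingers": 1, "slide": [0.5, 1, 80], "angular": [0, 0, 0]}
    - {"fingers": 1, "slide": [0.5, 1, 80], "angular": [0, 0, 0]}
    - {"fingers": 1, "slide": [0.5, 1, 80], "angular": [0, 0, 0]}
    - {"fingers": 1, "slide": [0.5, 1, 80], "angular": [0, 0, 0]}

```text
clock: 27.77
tcp_pos: [0.5516, 0.1942, 0.2449]
orientation: [0.001, -0.574, 0.819, -0.0]
wrist_force: [-2.7, 0.5, 1.6]
finger_gap: 0.034
grip_force: 90.0
```

Call:
jog_arm:
  moves:
    - {"fingers": 1, "slide": [0, 0, 0.1], "angular": [0, 0, 4]}
    - {"fingers": 1, "slide": [0, 0, 0.2], "angular": [0, 0, 8]}
    - {"fingers": 1, "slide": [0, 0, 0.3], "angular": [0, 0, 12]}
    - {"fingers": 1, "slide": [0, 0, 0.4], "angular": [0, 0, 16]}
    - {"fingers": 1, "slide": [0, 0, 0.4], "angular": [0, 0, 16]}
    - {"fingers": 1, "slide": [0, 0, 0.4], "angular": [0, 0, 16]}

```text
clock: 28.27
tcp_pos: [0.5517, 0.1942, 0.2444]
orientation: [0.001, -0.455, 0.89, -0.0]
wrist_force: [-2.7, 0.2, 6.1]
finger_gap: 0.0336
grip_force: 90.5
```

```bash
python3 st.py
```

```text
28.2667 tcp [0.552 0.194 0.244] yhead 144.2 j1 j6 [ 11.521 -42.636] F [-2.659  0.16   6.112] M [ 0.102  0.669 -0.449] tau6 -0.37483111023902893 gap 0.0335612216703572 90.46875357627869
```

Call:
jog_arm:
  moves:
    - {"fingers": 1, "slide": [0, 0, 0.1], "angular": [0, 0, 4]}
    - {"fingers": 1, "slide": [0, 0, 0.2], "angular": [0, 0, 8]}
    - {"fingers": 1, "slide": [0, 0, 0.3], "angular": [0, 0, 12]}
    - {"fingers": 1, "slide": [0, 0, 0.3], "angular": [0, 0, 12]}
    - {"fingers": 1, "slide": [0, 0, 0.3], "angular": [0, 0, 12]}

```text
clock: 28.68
tcp_pos: [0.5518, 0.1942, 0.2441]
orientation: [0.002, -0.36, 0.933, -0.0]
wrist_force: [-2.9, -0.6, 5.5]
finger_gap: 0.0341
grip_force: 90.6
```

```bash
python3 st.py
```

```text
28.6833 tcp [0.552 0.194 0.244] yhead 132.2 j1 j6 [ 11.52  -30.648] F [-2.927 -0.639  5.486] M [ 0.087  0.569 -0.433] tau6 -0.35453268326818943 gap 0.03413139488502664 90.57068109512329
```

Call:
jog_arm:
  moves:
    - {"fingers": 1, "slide": [0, 0, 0.1], "angular": [0, 0, 4]}
    - {"fingers": 1, "slide": [0, 0, 0.2], "angular": [0, 0, 8]}
    - {"fingers": 1, "slide": [0, 0, 0.3], "angular": [0, 0, 12]}
    - {"fingers": 1, "slide": [0, 0, 0.3], "angular": [0, 0, 14]}
    - {"fingers": 1, "slide": [0, 0, 0.3], "angular": [0, 0, 14]}
    - {"fingers": 1, "slide": [0, 0, 0.3], "angular": [0, 0, 14]}

```text
clock: 29.18
tcp_pos: [0.5517, 0.1942, 0.2437]
orientation: [0.002, -0.244, 0.97, 0.0]
wrist_force: [-2.0, 1.0, 5.8]
finger_gap: 0.0337
grip_force: 90.5
```

```bash
python3 st.py
```

```text
29.1833 tcp [0.552 0.194 0.244] yhead 118.2 j1 j6 [ 11.523 -16.686] F [-1.971  1.009  5.792] M [ 0.054  0.489 -0.136] tau6 -0.09655424393713474 gap 0.033680618920825744 90.52143216133118
```

Call:
jog_arm:
  moves:
    - {"fingers": 1, "slide": [0, 0, 0.05], "angular": [0, 0, 2]}
    - {"fingers": 1, "slide": [0, 0, 0.1], "angular": [0, 0, 4]}

```text
clock: 29.35
tcp_pos: [0.5517, 0.1942, 0.2436]
orientation: [0.002, -0.209, 0.978, 0.0]
wrist_force: [-2.3, -0.3, 5.5]
finger_gap: 0.0339
grip_force: 90.5
```

```bash
python3 st.py
```

```text
29.35 tcp [0.552 0.194 0.244] yhead 114.2 j1 j6 [ 11.525 -12.651] F [-2.266 -0.256  5.522] M [-0.136  0.477  0.347] tau6 -0.11259435676038265 gap 0.033896391799208433 90.48887729644775
```

Call:
jog_arm:
  moves:
    - {"fingers": 1, "slide": [0, 0, 0], "angular": [0, 0, 0]}
    - {"fingers": 1, "slide": [0, 0, 0], "angular": [0, 0, 0]}

```text
clock: 29.52
tcp_pos: [0.5517, 0.1942, 0.2436]
orientation: [0.002, -0.21, 0.978, 0.0]
wrist_force: [-2.4, 0.4, 5.6]
finger_gap: 0.0343
grip_force: 90.5
```

```bash
python3 st.py
```

```text
29.5167 tcp [0.552 0.194 0.244] yhead 114.2 j1 j6 [ 11.523 -12.692] F [-2.355  0.378  5.559] M [ 0.012  0.466 -0.08 ] tau6 -0.054419642547145486 gap 0.03425346982848378 90.51568508148193
```

Call:
jog_arm:
  moves:
    - {"fingers": 0, "slide": [0, 0, 0], "angular": [0, 0, 0]}
    - {"fingers": 0, "slide": [0, 0, 0], "angular": [0, 0, 0]}
    - {"fingers": 0, "slide": [0, 0, -40], "angular": [0, 0, 0]}
    - {"fingers": 0, "slide": [15, -33, -60], "angular": [0, 0, 5]}
    - {"fingers": 0, "slide": [30, -66, -75], "angular": [0, 0, 10]}
    - {"fingers": 0, "slide": [45, -99, -80], "angular": [0, 0, 15]}
    - {"fingers": 0, "slide": [60, -132, -80], "angular": [0, 0, 19]}
    - {"fingers": 0, "slide": [75, -165, -80], "angular": [0, 0, 19]}
    - {"fingers": 0, "slide": [90, -197, -80], "angular": [0, 0, 19]}
    - {"fingers": 0, "slide": [103, -228, -80], "angular": [0, 0, 19]}

```text
clock: 30.35
tcp_pos: [0.5502, -0.0583, 0.3221]
orientation: [0.001, -0.045, 0.999, -0.0]
wrist_force: [1.0, 0.5, 0.7]
finger_gap: 0.0851
grip_force: 0.0
```

Call:
jog_arm:
  moves:
    - {"fingers": 0, "slide": [0, 0, 0], "angular": [0, 0, 0]}
    - {"fingers": 0, "slide": [0, 0, 0], "angular": [0, 0, 0]}
    - {"fingers": 0, "slide": [0, 0, 0], "angular": [0, 0, 0]}
    - {"fingers": 0, "slide": [0, 0, 0], "angular": [0, 0, 0]}

```text
clock: 30.68
tcp_pos: [0.5503, -0.0554, 0.3217]
orientation: [0.0, -0.045, 0.999, 0.0]
wrist_force: [-0.9, -0.9, 0.3]
finger_gap: 0.085
grip_force: 0.0
```

```bash
python3 st.py;python3 look.py .247 w10
```

```text
30.6833 tcp [ 0.55  -0.055  0.322] yhead 95.2 j1 j6 [-14.072 -19.257] F [-0.94  -0.925  0.261] M [ 0.024  0.086 -0.002] tau6 -0.000571781347389333 gap 0.08500536625988195 0.0
30.6833 [ 0.5503 -0.0554  0.3217] yhead 95.1856579813569 j1,j6 [-14.0718 -19.2575] down [ 0.0002  0.0003 -1.    ]
hub_l [253.5 200.7] 0.66 [ 0.5498 -0.0558  0.247 ] tool mm [ 0.5241 -0.4429 74.734 ]
hub_l [ 21.6 125.2] 0.31 [ 0.5068 -0.2327  0.247 ] tool mm [  59.4133 -172.7559   74.6663]
end_l [254.2 287. ] 0.83 [ 0.6294 -0.048   0.247 ] tool mm [-79.3988   0.1648  74.7552]
```

Call:
jog_arm:
  moves:
    - {"fingers": 0, "slide": [-0.5, -0.7, 30], "angular": [0, 0, 0]}
    - {"fingers": 0, "slide": [-0.5, -0.7, 60], "angular": [0, 0, 0]}
    - {"fingers": 0.2, "slide": [-0.5, -0.7, 79], "angular": [0, 0, 0]}
    - {"fingers": 1, "slide": [-0.5, -0.7, 79], "angular": [0, 0, 0]}
    - {"fingers": 1, "slide": [-0.5, -0.7, 79], "angular": [0, 0, 0]}
    - {"fingers": 1, "slide": [-0.5, -0.7, 79], "angular": [0, 0, 0]}
    - {"fingers": 1, "slide": [-0.5, -0.7, 79], "angular": [0, 0, 0]}

```text
clock: 31.42
tcp_pos: [0.5515, -0.0561, 0.2447]
orientation: [0.001, -0.045, 0.999, 0.0]
wrist_force: [-0.7, 2.6, 3.1]
finger_gap: 0.0338
grip_force: 89.7
```

Call:
jog_arm:
  moves:
    - {"fingers": 1, "slide": [0, 0, 0], "angular": [0, 0, 2]}
    - {"fingers": 1, "slide": [0, 0, 0.1], "angular": [0, 0, 4]}
    - {"fingers": 1, "slide": [0, 0, 0.1], "angular": [0, 0, 6]}
    - {"fingers": 1, "slide": [0, 0, 0.2], "angular": [0, 0, 8]}

```text
clock: 31.75
tcp_pos: [0.5515, -0.0562, 0.2445]
orientation: [0.001, 0.025, 1.0, 0.0]
wrist_force: [-0.7, 3.8, 2.9]
finger_gap: 0.0341
grip_force: 90.1
```

```bash
python3 st.py
```

```text
31.75 tcp [ 0.552 -0.056  0.245] yhead 87.1 j1 j6 [-14.153 -11.258] F [-0.711  3.837  2.908] M [0.49  0.246 0.35 ] tau6 -0.07528710644692183 gap 0.0340744901486361 90.06502032279968
```

Call:
jog_arm:
  moves:
    - {"fingers": 1, "slide": [0, 0, 0], "angular": [0, 0, 0]}
    - {"fingers": 1, "slide": [0, 0, 0], "angular": [0, 0, 0]}

```text
clock: 31.92
tcp_pos: [0.5515, -0.0562, 0.2445]
orientation: [0.002, 0.025, 1.0, 0.0]
wrist_force: [-0.6, 4.6, 6.1]
finger_gap: 0.0339
grip_force: 90.6
```

```bash
python3 st.py
```

```text
31.9167 tcp [ 0.552 -0.056  0.244] yhead 87.2 j1 j6 [-14.164 -11.352] F [-0.551  4.586  6.061] M [ 0.85   0.326 -0.056] tau6 -0.044772501569241285 gap 0.0339331253197017 90.55756688117981
```

Call:
jog_arm:
  moves:
    - {"fingers": 1, "slide": [0, 0, 0], "angular": [0, 0, 2]}
    - {"fingers": 1, "slide": [0, 0, 0.1], "angular": [0, 0, 4]}
    - {"fingers": 1, "slide": [0, 0, 0.1], "angular": [0, 0, 6]}
    - {"fingers": 1, "slide": [0, 0, 0.2], "angular": [0, 0, 8]}

```text
clock: 32.25
tcp_pos: [0.5515, -0.0563, 0.2443]
orientation: [0.002, 0.095, 0.996, 0.0]
wrist_force: [-1.6, 5.0, 7.1]
finger_gap: 0.0338
grip_force: 90.6
```

```bash
python3 st.py
```

```text
32.25 tcp [ 0.552 -0.056  0.244] yhead 79.1 j1 j6 [-14.165  -3.308] F [-1.594  4.967  7.051] M [0.719 0.433 0.372] tau6 -0.08265107637271285 gap 0.03382531301316396 90.55934071540833
```

Call:
jog_arm:
  moves:
    - {"fingers": 1, "slide": [0, 0, 0], "angular": [0, 0, 2]}
    - {"fingers": 1, "slide": [0, 0, 0.1], "angular": [0, 0, 4]}
    - {"fingers": 1, "slide": [0, 0, 0.1], "angular": [0, 0, 6]}
    - {"fingers": 1, "slide": [0, 0, 0.2], "angular": [0, 0, 8]}

```text
clock: 32.58
tcp_pos: [0.5515, -0.0564, 0.244]
orientation: [0.001, 0.164, 0.986, 0.0]
wrist_force: [-1.6, 4.4, 7.1]
finger_gap: 0.0338
grip_force: 90.6
```

```bash
python3 st.py
```

```text
32.5833 tcp [ 0.551 -0.056  0.244] yhead 71.1 j1 j6 [-14.168   4.692] F [-1.607  4.447  7.096] M [0.642 0.408 0.389] tau6 -0.0818668375723064 gap 0.03382664968421147 90.5690324306488
```

Call:
jog_arm:
  moves:
    - {"fingers": 1, "slide": [0, 0, 0], "angular": [0, 0, 2]}
    - {"fingers": 1, "slide": [0, 0, 0.1], "angular": [0, 0, 4]}
    - {"fingers": 1, "slide": [0, 0, 0.1], "angular": [0, 0, 6]}
    - {"fingers": 1, "slide": [0, 0, 0.2], "angular": [0, 0, 8]}

```text
clock: 32.92
tcp_pos: [0.5514, -0.0565, 0.2438]
orientation: [0.001, 0.232, 0.973, 0.0]
wrist_force: [-1.8, 4.1, 7.3]
finger_gap: 0.0335
grip_force: 90.6
```

```bash
python3 st.py
```

```text
32.9167 tcp [ 0.551 -0.057  0.244] yhead 63.1 j1 j6 [-14.171  12.691] F [-1.824  4.06   7.279] M [0.487 0.521 0.402] tau6 -0.08114551194012165 gap 0.03349203516838011 90.60590028762817
```

Call:
jog_arm:
  moves:
    - {"fingers": 1, "slide": [0, 0, 0], "angular": [0, 0, 2]}
    - {"fingers": 1, "slide": [0, 0, 0.1], "angular": [0, 0, 4]}
    - {"fingers": 1, "slide": [0, 0, 0.1], "angular": [0, 0, 6]}
    - {"fingers": 1, "slide": [0, 0, 0.2], "angular": [0, 0, 8]}

```text
clock: 33.25
tcp_pos: [0.5513, -0.0566, 0.2436]
orientation: [0.001, 0.3, 0.954, 0.0]
wrist_force: [-1.4, 3.6, 6.6]
finger_gap: 0.0343
grip_force: 90.6
```

```bash
python3 st.py
```

```text
33.25 tcp [ 0.551 -0.057  0.244] yhead 55.1 j1 j6 [-14.175  20.692] F [-1.421  3.582  6.627] M [0.486 0.568 0.389] tau6 -0.08063692599534988 gap 0.0342558981709646 90.63468933105469
```

Call:
jog_arm:
  moves:
    - {"fingers": 1, "slide": [0, 0, 0], "angular": [0, 0, 2]}
    - {"fingers": 1, "slide": [0, 0, 0.1], "angular": [0, 0, 4]}
    - {"fingers": 1, "slide": [0, 0, 0.1], "angular": [0, 0, 6]}
    - {"fingers": 1, "slide": [0, 0, 0.2], "angular": [0, 0, 8]}

```text
clock: 33.58
tcp_pos: [0.5512, -0.0567, 0.2434]
orientation: [0.001, 0.365, 0.931, 0.0]
wrist_force: [-1.9, 2.9, 6.5]
finger_gap: 0.0338
grip_force: 90.7
```

```bash
python3 st.py
```

```text
33.5833 tcp [ 0.551 -0.057  0.243] yhead 47.1 j1 j6 [-14.178  28.694] F [-1.942  2.903  6.512] M [0.398 0.708 0.38 ] tau6 -0.07626926992088556 gap 0.03375695753785547 90.67071676254272
```

Call:
jog_arm:
  moves:
    - {"fingers": 1, "slide": [0, 0, 0], "angular": [0, 0, 2]}
    - {"fingers": 1, "slide": [0, 0, 0.1], "angular": [0, 0, 4]}
    - {"fingers": 1, "slide": [0, 0, 0.1], "angular": [0, 0, 6]}
    - {"fingers": 1, "slide": [0, 0, 0.2], "angular": [0, 0, 8]}

```text
clock: 33.92
tcp_pos: [0.5512, -0.0567, 0.2433]
orientation: [0.001, 0.429, 0.903, 0.0]
wrist_force: [-2.3, 3.7, 7.2]
finger_gap: 0.0336
grip_force: 90.7
```

```bash
python3 st.py
```

```text
33.9167 tcp [ 0.551 -0.057  0.243] yhead 39.2 j1 j6 [-14.178  36.669] F [-2.282  3.737  7.248] M [0.337 0.792 0.57 ] tau6 0.12887060176581144 gap 0.033628734634628406 90.70672988891602
```

Call:
jog_arm:
  moves:
    - {"fingers": 1, "slide": [0, 0, 0], "angular": [0, 0, 2]}
    - {"fingers": 1, "slide": [0, 0, 0.1], "angular": [0, 0, 4]}

```text
clock: 34.08
tcp_pos: [0.5511, -0.0567, 0.2432]
orientation: [0.001, 0.46, 0.888, 0.0]
wrist_force: [-2.5, 2.3, 8.7]
finger_gap: 0.034
grip_force: 90.7
```

```bash
python3 st.py
```

```text
34.0833 tcp [ 0.551 -0.057  0.243] yhead 35.2 j1 j6 [-14.178  40.66 ] F [-2.536  2.348  8.696] M [0.329 0.835 0.664] tau6 0.23631795309484005 gap 0.033998372891009876 90.73229670524597
```

Call:
jog_arm:
  moves:
    - {"fingers": 0, "slide": [0, 0, 0], "angular": [0, 0, 0]}
    - {"fingers": 0, "slide": [0, 0, 0], "angular": [0, 0, 0]}
    - {"fingers": 0, "slide": [0, 0, -40], "angular": [0, 0, 0]}
    - {"fingers": 0, "slide": [29, 21, -60], "angular": [0, 0, -7]}
    - {"fingers": 0, "slide": [58, 41, -75], "angular": [0, 0, -14]}
    - {"fingers": 0, "slide": [88, 62, -80], "angular": [0, 0, -21]}
    - {"fingers": 0, "slide": [117, 83, -80], "angular": [0, 0, -28]}
    - {"fingers": 0, "slide": [147, 104, -80], "angular": [0, 0, -35]}
    - {"fingers": 0, "slide": [176, 124, -80], "angular": [0, 0, -42]}
    - {"fingers": 0, "slide": [204, 145, -80], "angular": [0, 0, -49]}

```text
clock: 34.92
tcp_pos: [0.5522, 0.1948, 0.3215]
orientation: [0.001, 0.048, 0.999, -0.0]
wrist_force: [1.1, 0.9, -0.1]
finger_gap: 0.0858
grip_force: 0.0
```

Call:
jog_arm:
  moves:
    - {"fingers": 0, "slide": [0, 0, 0], "angular": [0, 0, -7]}
    - {"fingers": 0, "slide": [0, 0, 0], "angular": [0, 0, -14]}
    - {"fingers": 0, "slide": [0, 0, 0], "angular": [0, 0, -21]}
    - {"fingers": 0, "slide": [0, 0, 0], "angular": [0, 0, -28]}
    - {"fingers": 0, "slide": [0, 0, 0], "angular": [0, 0, -30]}
    - {"fingers": 0, "slide": [0, 0, 0], "angular": [0, 0, -30]}
    - {"fingers": 0, "slide": [0, 0, 0], "angular": [0, 0, -30]}

```text
clock: 35.5
tcp_pos: [0.5524, 0.1932, 0.3211]
orientation: [0.0, -0.208, 0.978, -0.0]
wrist_force: [-0.5, 0.2, 0.6]
finger_gap: 0.0852
grip_force: 0.0
```

```bash
python3 st.py
```

```text
35.5 tcp [0.552 0.193 0.321] yhead 114.0 j1 j6 [ 11.422 -12.623] F [-0.515  0.206  0.582] M [-0.01  -0.029  0.003] tau6 -0.08394059026613832 gap 0.08521988037573457 0.0
```

Call:
jog_arm:
  moves:
    - {"fingers": 0, "slide": [0.4, 1.1, 30], "angular": [0, 0, 0]}
    - {"fingers": 0, "slide": [0.4, 1.1, 60], "angular": [0, 0, 0]}
    - {"fingers": 0.2, "slide": [0.4, 1.1, 79], "angular": [0, 0, 0]}
    - {"fingers": 1, "slide": [0.4, 1.1, 79], "angular": [0, 0, 0]}
    - {"fingers": 1, "slide": [0.4, 1.1, 79], "angular": [0, 0, 0]}
    - {"fingers": 1, "slide": [0.4, 1.1, 79], "angular": [0, 0, 0]}
    - {"fingers": 1, "slide": [0.4, 1.1, 79], "angular": [0, 0, 0]}

```text
clock: 36.08
tcp_pos: [0.552, 0.1944, 0.2442]
orientation: [0.001, -0.209, 0.978, 0.0]
wrist_force: [-1.2, -0.3, 0.7]
finger_gap: 0.034
grip_force: 89.6
```

Call:
jog_arm:
  moves:
    - {"fingers": 1, "slide": [0, 0, 0], "angular": [0, 0, 2]}
    - {"fingers": 1, "slide": [0, 0, 0.1], "angular": [0, 0, 4]}
    - {"fingers": 1, "slide": [0, 0, 0.1], "angular": [0, 0, 6]}
    - {"fingers": 1, "slide": [0, 0, 0.2], "angular": [0, 0, 8]}

```text
clock: 36.42
tcp_pos: [0.5521, 0.1944, 0.2441]
orientation: [0.002, -0.14, 0.99, 0.0]
wrist_force: [-0.3, -1.6, 1.6]
finger_gap: 0.0339
grip_force: 90.1
```

```bash
python3 st.py
```

```text
36.4167 tcp [0.552 0.194 0.244] yhead 106.0 j1 j6 [11.546 -4.497] F [-0.288 -1.58   1.556] M [-0.09   0.178  0.321] tau6 -0.10731457499787211 gap 0.033921484850257776 90.10139107704163
```

Left is at 349° and still free (0.32 N m). On it goes.

Call:
jog_arm:
  moves:
    - {"fingers": 1, "slide": [0, 0, 0], "angular": [0, 0, 2]}
    - {"fingers": 1, "slide": [0, 0, 0.1], "angular": [0, 0, 4]}
    - {"fingers": 1, "slide": [0, 0, 0.1], "angular": [0, 0, 6]}
    - {"fingers": 1, "slide": [0, 0, 0.2], "angular": [0, 0, 8]}

```text
clock: 36.75
tcp_pos: [0.5521, 0.1943, 0.2438]
orientation: [0.002, -0.07, 0.998, 0.0]
wrist_force: [-1.4, -0.8, 1.6]
finger_gap: 0.0341
grip_force: 90.1
```

```bash
python3 st.py
```

```text
36.75 tcp [0.552 0.194 0.244] yhead 98.0 j1 j6 [11.544  3.5  ] F [-1.351 -0.825  1.586] M [-0.193  0.194  0.332] tau6 -0.06595903309062123 gap 0.03406488974245212 90.13005495071411
```

Call:
jog_arm:
  moves:
    - {"fingers": 1, "slide": [0, 0, 0], "angular": [0, 0, 2]}
    - {"fingers": 1, "slide": [0, 0, 0.1], "angular": [0, 0, 4]}
    - {"fingers": 1, "slide": [0, 0, 0.1], "angular": [0, 0, 6]}
    - {"fingers": 1, "slide": [0, 0, 0.2], "angular": [0, 0, 8]}

```text
clock: 37.08
tcp_pos: [0.5521, 0.1942, 0.2437]
orientation: [0.002, -0.001, 1.0, 0.0]
wrist_force: [-0.5, -0.8, 2.3]
finger_gap: 0.0337
grip_force: 90.2
```

```bash
python3 st.py
```

```text
37.0833 tcp [0.552 0.194 0.244] yhead 90.1 j1 j6 [11.543 11.481] F [-0.546 -0.77   2.297] M [-0.261  0.165  0.552] tau6 0.10403940919786692 gap 0.03374829795462711 90.19713878631592
```

Call:
jog_arm:
  moves:
    - {"fingers": 1, "slide": [0, 0, 0], "angular": [0, 0, 2]}
    - {"fingers": 1, "slide": [0, 0, 0.1], "angular": [0, 0, 4]}
    - {"fingers": 1, "slide": [0, 0, 0.1], "angular": [0, 0, 6]}
    - {"fingers": 1, "slide": [0, 0, 0.2], "angular": [0, 0, 8]}

```text
clock: 37.42
tcp_pos: [0.5521, 0.1942, 0.2436]
orientation: [0.002, 0.069, 0.998, 0.0]
wrist_force: [-0.8, -0.7, 3.1]
finger_gap: 0.0339
grip_force: 90.2
```

```bash
python3 st.py
```

```text
37.4167 tcp [0.552 0.194 0.244] yhead 82.1 j1 j6 [11.544 19.458] F [-0.836 -0.672  3.146] M [-0.35   0.238  0.731] tau6 0.30292751267552376 gap 0.033868561735597866 90.23228287696838
```

Call:
jog_arm:
  moves:
    - {"fingers": 1, "slide": [0, 0, 0], "angular": [0, 0, 2]}
    - {"fingers": 1, "slide": [0, 0, 0.1], "angular": [0, 0, 4]}

```text
clock: 37.58
tcp_pos: [0.5521, 0.1941, 0.2435]
orientation: [0.002, 0.104, 0.995, 0.0]
wrist_force: [-1.0, -0.9, 1.4]
finger_gap: 0.0339
grip_force: 90.3
```

```bash
python3 st.py
```

```text
37.5833 tcp [0.552 0.194 0.243] yhead 78.1 j1 j6 [11.543 23.448] F [-1.    -0.939  1.39 ] M [-0.399  0.227  0.888] tau6 0.40231858380138874 gap 0.033896225016040324 90.25133728981018
```

Call:
jog_arm:
  moves:
    - {"fingers": 0, "slide": [0, 0, 0], "angular": [0, 0, 0]}
    - {"fingers": 0, "slide": [0, 0, 0], "angular": [0, 0, 0]}
    - {"fingers": 0, "slide": [0, 0, -40], "angular": [0, 0, 0]}
    - {"fingers": 0, "slide": [-7, -35, -60], "angular": [0, 0, 7]}
    - {"fingers": 0, "slide": [-14, -70, -75], "angular": [0, 0, 14]}
    - {"fingers": 0, "slide": [-22, -105, -80], "angular": [0, 0, 21]}
    - {"fingers": 0, "slide": [-29, -140, -80], "angular": [0, 0, 28]}
    - {"fingers": 0, "slide": [-36, -176, -80], "angular": [0, 0, 35]}
    - {"fingers": 0, "slide": [-44, -211, -80], "angular": [0, 0, 42]}
    - {"fingers": 0, "slide": [-51, -245, -80], "angular": [0, 0, 43]}

```text
clock: 38.42
tcp_pos: [0.5509, -0.0579, 0.3223]
orientation: [0.001, 0.463, 0.886, 0.0]
wrist_force: [0.8, 0.2, -1.6]
finger_gap: 0.0854
grip_force: 0.0
```

Call:
jog_arm:
  moves:
    - {"fingers": 0, "slide": [0, 0, 0], "angular": [0, 0, 0]}
    - {"fingers": 0, "slide": [0, 0, 0], "angular": [0, 0, 0]}
    - {"fingers": 0, "slide": [0, 0, 0], "angular": [0, 0, 0]}
    - {"fingers": 0, "slide": [0, 0, 0], "angular": [0, 0, 0]}

```text
clock: 38.75
tcp_pos: [0.5508, -0.0551, 0.3216]
orientation: [0.0, 0.46, 0.888, 0.0]
wrist_force: [0.6, 0.8, -0.2]
finger_gap: 0.0855
grip_force: 0.0
```

```bash
python3 st.py
```

```text
38.75 tcp [ 0.551 -0.055  0.322] yhead 35.2 j1 j6 [-14.033  40.772] F [ 0.569  0.752 -0.166] M [-0.008  0.054 -0.017] tau6 -0.0016069757475634106 gap 0.0854683591309413 0.0
```

Call:
jog_arm:
  moves:
    - {"fingers": 0, "slide": [-1, -0.6, 30], "angular": [0, 0, 0]}
    - {"fingers": 0, "slide": [-1, -0.6, 60], "angular": [0, 0, 0]}
    - {"fingers": 0.2, "slide": [-1, -0.6, 79], "angular": [0, 0, 0]}
    - {"fingers": 1, "slide": [-1, -0.6, 79], "angular": [0, 0, 0]}
    - {"fingers": 1, "slide": [-1, -0.6, 79], "angular": [0, 0, 0]}
    - {"fingers": 1, "slide": [-1, -0.6, 79], "angular": [0, 0, 0]}
    - {"fingers": 1, "slide": [-1, -0.6, 79], "angular": [0, 0, 0]}

```text
clock: 39.33
tcp_pos: [0.5514, -0.0567, 0.2444]
orientation: [0.001, 0.46, 0.888, 0.0]
wrist_force: [-0.5, 1.1, 3.0]
finger_gap: 0.0337
grip_force: 90.0
```

Call:
jog_arm:
  moves:
    - {"fingers": 1, "slide": [0, 0, 0], "angular": [0, 0, 2]}
    - {"fingers": 1, "slide": [0, 0, 0.1], "angular": [0, 0, 4]}

```text
clock: 39.5
tcp_pos: [0.5514, -0.0568, 0.2443]
orientation: [0.001, 0.491, 0.871, 0.001]
wrist_force: [-2.0, 1.4, 3.8]
finger_gap: 0.0336
grip_force: 90.2
```

```bash
python3 st.py
```

```text
39.5 tcp [ 0.551 -0.057  0.244] yhead 31.1 j1 j6 [-14.19   44.665] F [-2.02   1.413  3.844] M [0.16  0.478 0.781] tau6 0.2846954483538866 gap 0.033618967226928885 90.1884663105011
```

Call:
jog_arm:
  moves:
    - {"fingers": 1, "slide": [0, 0, 0], "angular": [0, 0, 1.5]}
    - {"fingers": 1, "slide": [0, 0, 0.1], "angular": [0, 0, 3]}

```text
clock: 39.67
tcp_pos: [0.5514, -0.0568, 0.2443]
orientation: [0.001, 0.514, 0.858, 0.001]
wrist_force: [-2.5, 0.5, 3.5]
finger_gap: 0.0334
grip_force: 90.2
```

```bash
python3 st.py
```

```text
39.6667 tcp [ 0.551 -0.057  0.244] yhead 28.2 j1 j6 [-14.192  47.635] F [-2.511  0.513  3.474] M [0.181 0.532 0.799] tau6 0.5220887437462807 gap 0.03336331221439438 90.21507382392883
```

Call:
jog_arm:
  moves:
    - {"fingers": 0, "slide": [0, 0, 0], "angular": [0, 0, 0]}
    - {"fingers": 0, "slide": [0, 0, 0], "angular": [0, 0, 0]}
    - {"fingers": 0, "slide": [0, 0, -40], "angular": [0, 0, 0]}
    - {"fingers": 0, "slide": [0, 0, -80], "angular": [0, 0, 0]}
    - {"fingers": 0, "slide": [0, 0, -110], "angular": [0, 0, 0]}
    - {"fingers": 0, "slide": [0, 0, -110], "angular": [0, 0, 0]}
    - {"fingers": 0, "slide": [0, 0, -110], "angular": [0, 0, 0]}

```text
clock: 40.25
tcp_pos: [0.5522, -0.0576, 0.355]
orientation: [0.003, 0.514, 0.858, 0.001]
wrist_force: [0.5, -0.7, -0.6]
finger_gap: 0.085
grip_force: 0.0
```

```bash
python3 st.py
python3 - <<'E'
from h import *
p=read_camera("side");im=cv2.resize(p["color"][80:260,180:360,::-1],(720,600));cv2.imwrite("pics/end.png",im)
E
```

```text
40.25 tcp [ 0.552 -0.058  0.355] yhead 28.1 j1 j6 [-14.241  47.635] F [ 0.458 -0.688 -0.614] M [0.034 0.014 0.051] tau6 -0.00015704780707892496 gap 0.08500174993689524 0.0
```

View pics/end.png

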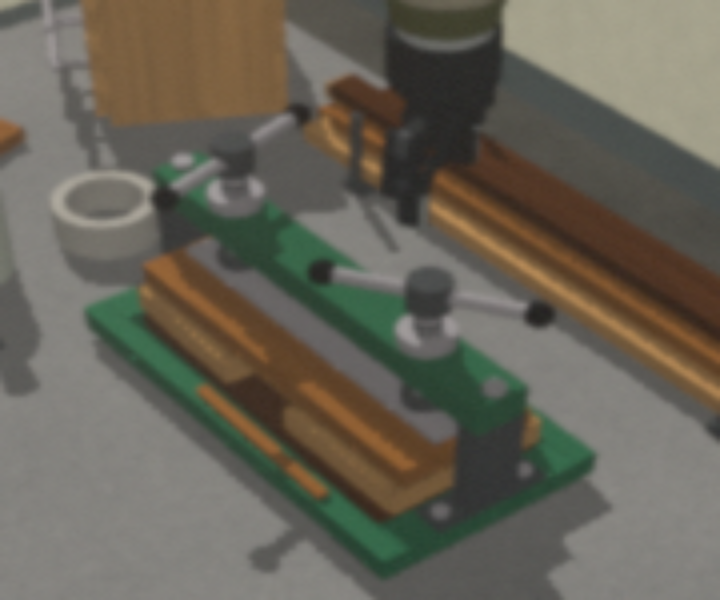

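The platen is level on both frames. The pencil and frames are undisturbed, and the gripper is clear above the handles. Final torques were about 0.85 N m on the left and 0.8 on the right, with the handles at about 377° and 375°.

```bash
python3 -c "
from workcell import *
print(hand_in())"
```

```text
the job is handed in; nothing more can be done
None
```

Job handed in, with no verdict returned: both handles stiffened to a good nip (left about 0.89 N m, right about 0.80 N m), the screws finished within about 2° of each other so the platen should be level, nothing looked disturbed in the last picture, and the gripper is clear.

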